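# Roll the sample tubes label up and lay them in the reading tray

### The arm

A 7-joint arm with a two-finger parallel gripper is mounted at the origin on the work surface. World frame = base frame: x ahead of the robot, y to its left, z up, the work surface at z = 0. Lengths are in m, angles in rad, forces in N, time in s.
With the tool pointing down it reaches from about 0.35 to 0.9 m from the base axis. Payload 8.1 kg.
Tool frame: the origin (TCP) lies on the centre line of the jaws, within the pads' length; the fingertips stand 11 mm ahead of it and the grasp point (between the pads) lies 8 mm behind it (arm.nose_length is the distance from the TCP to the fingertips, in m); z points along the fingers, y is the line along which they close (so a half turn about z gives the same grasp; the last joint's range is limited). The gripper opens to 92 mm and grips with 3 to 60 N. Pads are 19 mm wide; open, the fingers measure 130 mm over their backs; the gripper's body (75 mm by 190 mm) begins 47 mm behind the grasp point.
Start: joints at [1.036, 0.434, 0.025, 1.573, -0.012, 1.134, -0.075], TCP at [0.262, -0.568, 0.238] pointing down, gripper open.
Joint ranges: [-2.62, 2.62], [-0.44, 2.09], [-1.27, 1.32], [0.08, 2.57], [-1.32, 4.46], [0.12, 2], [-2.74, 2.74]. Speed limits (rad/s): [2.22, 2.22, 3.01, 3.01, 3.14, 3.14, 3.14].

### API

Orientations are given as a rotation vector (axis times angle).
In Python, from cell import arm gives the robot as it stands.
- The arm moves only by the tool jog_arm, never from a script. Its argument "moves" is a list of rows, each a list of 4 numbers: the shift along the tool's x, y, z in m, then the turn about the tool's z in rad. In form: [[tx, ty, tz, spin], ...]. A call has 1 to 20 rows; each row is the pose to reach, as a shift and turn from the pose commanded when the call began, along the tool's axes at that moment; what a row does not reach only later rows make up. A row lasts 1/8 s, in which the tool goes at most 62.5 mm and 10.7 degrees, less where a joint would pass 70% of its speed; a pose out of reach is approached as far as the arm can. A call with a gripper value outside its range is refused whole. "hand" is the finger opening in m, from 0 to 0.0918, set as the call begins (left out, the last holds). The fingers move at their own pace and stop on an object; "newtons" is the grip in N (left out, the last holds). Time passes only in rows, so rows that repeat a pose let the fingers close. It gives the time, the measured TCP pose, the force, the opening and the grip force at its end, in the units of the state.
- arm.observe(): the state, without advancing time (a new reading comes with each control period).
- arm.get_image(name): name is "scene" or "top"; returns a dict with "color" (480x640x3 uint8, red, green, blue), "z_map" (480x640 float32, m along the optical axis (not along the pixel's ray), 0 where there is no reading), "fx", "fy", "cx", "cy" (pixels), "rvec" (rotation vector, rad) and "tvec" (3), from world to camera coordinates, as OpenCV has them. Camera axes: x right, y down, z forward; pixel columns grow to the right and rows downward; lengths in m; the calibration is good to about 2 mm. A picture is of the moment at which its call begins.
- arm.sign_off(): hands the job in; it is judged then, once.
The state is a dict: "clock": time; "joints": joint angles; "dq": joint speeds; "joint_efforts": joint torques, N m; "position": TCP position; "ee_rot": TCP orientation; "force": force on the tool from outside, world axes, zero at the start; "ft_torque": the same for the moment, N m; "width": opening from 0.0 (shut) to 1.0 (fully open); "gripper_force": force on a finger pad.
Only numpy, scipy, OpenCV 4.12 (cv2) and the standard library are available. Lean on these libraries where they do the work, as an engineer would, in place of code of your own. Each camera call takes 0.05 s, during which the arm holds its last target. There are 200 camera calls.

### The job

Get the colour-capped sample tubes ready for reading, taking them in the order blue, green, yellow, orange (some may not have come): take each tube out of the crate, lay it on the rubber mat and roll it until its label faces up and it lies still there, then lay it in a free lane of the tray, still label up, with its cap at the tray's red end. Leave the black-capped tubes in the crate, and do not disturb the phone, the blue jar and the cardboard box.

Things in the scene. Friction and masses are not known exactly. Their poses are not given: they have to be found in the camera images.
- crate: shallow open grey plastic crate on the bench, 290 x 245 x 32 mm outside, walls and floor 5 mm thick, fixed. Origin: centre of its underside, at bench height; x along its 290 mm side, z up. Up to six tubes lie in it in three rows of two, roughly along its x, about 30 mm of free space between rows
- mat: flat black rubber mat, 270 x 180 x 3 mm, fixed. Origin: centre of its underside, at bench height; x along its 270 mm side, z up. Tubes roll on it without slipping and do not roll away by themselves
- tray: grey tray, fixed: base 150 x 262 x 6 mm, four lanes parallel to its x at y = -96, -32, 32, 96 mm. A lane is two V saddles (45 degree faces, 14 mm long, at x = -36 and 36 mm; top 23 mm, V bottom 8 mm above the bench), open between them. Saddles at +x and the +x edge are red, the other saddles white. Origin: centre of its underside, at bench height; z up. Axis of a seated tube: 31 mm above the bench
- blue: sample tube with a blue cap (may be absent): rigid plain cylinder, 32 mm in diameter, 110 mm long, cap included, about 70 g. Origin: on its axis, halfway along; x along the axis towards the cap, z from the axis out through the middle of its label (white paper with dark bars, 62 mm long, covering 90 degrees of the round; the rest of the tube is brown)
- blue_cap (a point): centre of the blue cap's end face, on the tube's axis 55 mm from its origin
- green: sample tube with a green cap (may be absent): rigid plain cylinder, 32 mm in diameter, 110 mm long, cap included, about 70 g. Origin: on its axis, halfway along; x along the axis towards the cap, z from the axis out through the middle of its label (white paper with dark bars, 62 mm long, covering 90 degrees of the round; the rest of the tube is brown)
- green_cap (a point): centre of the green cap's end face, on the tube's axis 55 mm from its origin
- yellow: sample tube with a yellow cap (may be absent): rigid plain cylinder, 32 mm in diameter, 110 mm long, cap included, about 70 g. Origin: on its axis, halfway along; x along the axis towards the cap, z from the axis out through the middle of its label (white paper with dark bars, 62 mm long, covering 90 degrees of the round; the rest of the tube is brown)
- yellow_cap (a point): centre of the yellow cap's end face, on the tube's axis 55 mm from its origin
- orange: sample tube with an orange cap (may be absent): rigid plain cylinder, 32 mm in diameter, 110 mm long, cap included, about 70 g. Origin: on its axis, halfway along; x along the axis towards the cap, z from the axis out through the middle of its label (white paper with dark bars, 62 mm long, covering 90 degrees of the round; the rest of the tube is brown)
- orange_cap (a point): centre of the orange cap's end face, on the tube's axis 55 mm from its origin
- black1: sample tube of the same make and size with a black cap, also labelled, stays in the crate. Origin: on its axis, halfway along; x along the axis towards the cap
- black2: sample tube of the same make and size with a black cap, also labelled, stays in the crate. Origin: on its axis, halfway along; x along the axis towards the cap
- phone: black phone, 150 x 72 x 9 mm, on the bench; origin at the centre of its underside
- jar: small blue jar with a white lid, 60 mm in diameter, 65 mm tall, standing on the bench; origin at the centre of its underside
- slidebox: cardboard box, 80 x 100 x 35 mm, on the bench; origin at the centre of its underside

How it is judged:
By the outcome, as a careful person would: the job done as asked, in the order asked, and still so for the second after the job is handed in, with the robot touching nothing.
Of blue, green, yellow, orange only 3 to 4 are there at a start; the rules pass over those that are not, and their reading is None.
At some moment in a run one of blue, green, yellow, orange may be knocked a few centimetres aside while the robot is not near it.
Once in a run the grip may slacken for a moment while it holds something.
It also fails if it takes over 210 s, if anything falls off the work surface, if the arm or the gripper's body presses on something with over 40 N, if the wrist force passes 120 N, or if a joint passes its speed limit or range.

## Working session

There is one attempt and no reset: what is moved stays moved. The work goes in short steps, Python scripts to look and compute and a tool call to move; the robot and the scene stay as the last step left them, time stands still between calls to the robot, and variables do not carry over. Pictures are saved under pics/ and viewed, at most 14 in all, crops included, and the job is handed in when it is done.

Besides the shell and the picture viewer there is one more tool, called in YAML: its name, and indented under it one key for each argument. jog_arm: Moves the arm, as the interface text tells. Its arguments: {"type":"object","properties":{"moves":{"type":"array"},"hand":{"type":"number"},"newtons":{"type":"number"}},"required":["moves"]}

```bash
ls; mkdir -p pics; cat > h.py <<'E'
import numpy as np, cv2
from cell import arm
def grab(n):
    im=arm.get_image(n); im['R']=cv2.Rodrigues(np.array(im['rvec'],float))[0]; im['t']=np.array(im['tvec'],float).ravel(); return im
def ray(im,u,v,z):
    "pixel(s) -> world point on plane z"
    d=np.stack([(np.asarray(u,float)-im['cx'])/im['fx'],(np.asarray(v,float)-im['cy'])/im['fy'],np.ones(np.shape(u))],-1)@im['R']
    c=-im['R'].T@im['t']; return c+d*((z-c[2])/d[...,2])[...,None]
def cloud(im):
    v,u=np.mgrid[:480,:640]; z=im['z_map']
    p=np.stack([(u-im['cx'])/im['fx']*z,(v-im['cy'])/im['fy']*z,z],-1)
    P=(p-im['t'])@im['R']; P[z==0]=np.nan; return P
def proj(im,P):
    q=np.atleast_2d(P)@im['R'].T+im['t']; return np.c_[q[:,0]/q[:,2]*im['fx']+im['cx'],q[:,1]/q[:,2]*im['fy']+im['cy']]
def save(im,name): cv2.imwrite('pics/'+name,im['color'][:,:,::-1])
E
python3 - <<'E'
from h import *
for n in('scene','top'):
    im=grab(n); save(im,n+'0.png'); print(n,im['fx'],-im['R'].T@im['t'],im['R'][2], (im['z_map']==0).mean())
o=arm.observe(); print(o['clock'],o['position'],o['ee_rot'],o['width'])
E
```

```text
pics
scene 495.1568085412684 [ 0.97957942 -0.51068685  0.78993654] [-0.4062915   0.53589081 -0.74010017] 0.003935546875
top 582.8608007764633 [0.50037743 0.02289859 1.23550526] [ 0.05724339  0.00559678 -0.99834457] 0.004111328125
0.1 [ 0.26133957 -0.56723852  0.23702398] [-3.06733550e+00 -6.72616089e-01  6.39147427e-04] 1.0025030052571908
```

View pics/scene0.png

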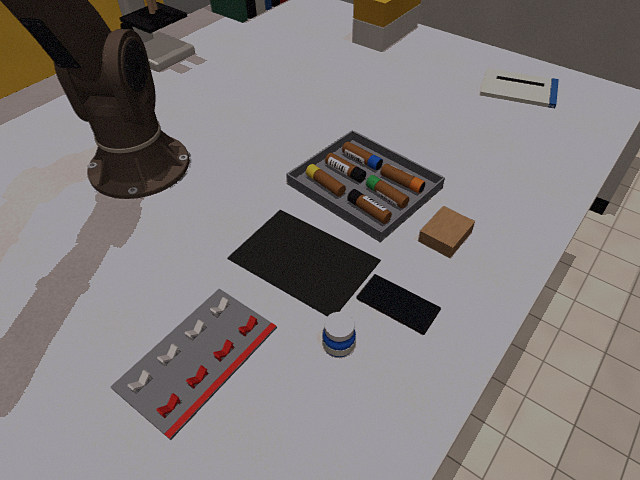

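View pics/top0.png

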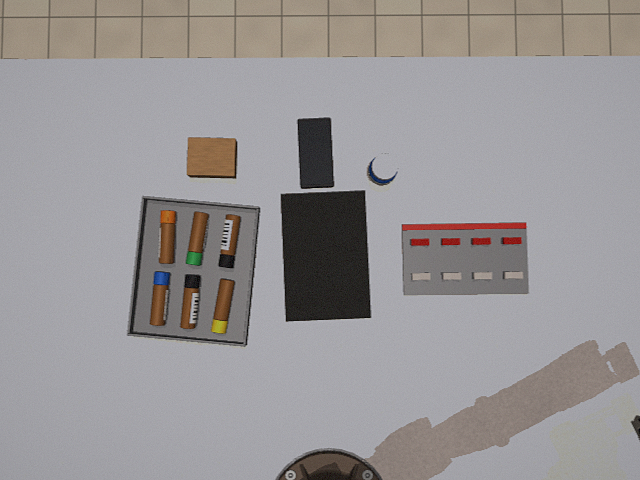

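Both views show all four coloured tubes in the crate. In the top view the caps are: blue (161,278), green (194,258), yellow (218,326) and orange (168,216). The mat is at (325,256). The tray is at (465,258) with its red edge at the top of the image, and image up is world +x. Blue and orange caps point to +x; green and yellow point to -x.

```bash
cat >> h.py <<'E'
HUE={'blue':(105,130),'green':(45,90),'yellow':(24,34),'orange':(5,13)}
def tubes(im):
    "height-segmented tube-sized components -> axis centre, direction to the cap, colour; parallax solved on the plane of the axis"
    P=cloud(im); hsv=cv2.cvtColor(im['color'],cv2.COLOR_RGB2HSV).astype(int); out=[]
    return P,hsv
def roi(im,x0,x1,y0,y1,z):
    c=proj(im,[[x,y,z] for x in(x0,x1) for y in(y0,y1)]); return cv2.convexHull(c.astype(np.float32))
E
python3 - <<'E'
from h import *
ims={n:grab(n) for n in('top','scene')}
im=ims['top']; P=cloud(im); hsv=cv2.cvtColor(im['color'],cv2.COLOR_RGB2HSV)
def rect(n,mask,z):
    cs,_=cv2.findContours(mask.astype(np.uint8),0,2); c=max(cs,key=cv2.contourArea); r=cv2.minAreaRect(c); b=cv2.boxPoints(r)
    w=ray(im,b[:,0],b[:,1],z); e=[np.linalg.norm(w[1]-w[0]),np.linalg.norm(w[2]-w[1])]; L=w[2]-w[1] if e[1]>e[0] else w[1]-w[0]
    print(n,'c',w.mean(0).round(4),'size',np.round(e,3),'yaw of long',round(float(np.degrees(np.arctan2(L[1],L[0])))%180,1))
box=lambda a,b,c,d:np.s_[b:d,a:c]
def m(box,f):
    k=np.zeros((480,640),bool); k[box]=f[box]; return k
V=hsv[...,2]
rect('mat',m(box(275,189,380,330),V<60),.003)
rect('tray',m(box(390,210,540,300),V<153),.006)
# red edge & saddles
red=(hsv[...,1]>120)&((hsv[...,0]<8)|(hsv[...,0]>172))
rect('rededge',m(box(395,218,535,233),red),.006)
n,l,s,c=cv2.connectedComponentsWithStats(m(box(395,234,535,250),red).astype(np.uint8))
for i in range(1,n):
    if s[i][4]>20: print('red saddle',ray(im,c[i][0],c[i][1],.02).round(4),s[i])
wh=m(box(405,266,527,286),(V>185))
n,l,s,c=cv2.connectedComponentsWithStats(wh.astype(np.uint8))
for i in range(1,n):
    if s[i][4]>20: print('white saddle',ray(im,c[i][0],c[i][1],.02).round(4),s[i])
print('heights: bench',np.nanmedian(P[330:360,400:500,2]),'mat',np.nanmedian(P[210:300,300:350,2]),'noise',np.nanstd(P[210:300,300:350,2]),'tray base',np.nanmedian(P[255:265,410:520,2]))
for n,(u,v) in dict(floor=(176,300),crate_wall=(190,200),blue=(160,300),or_=(167,240),bk=(190,305),jar=(385,160)).items():
    print(n,im['color'][v,u],hsv[v,u],P[v-2:v+3,u-1:u+2,2].round(4)[2])
P2=cloud(ims['scene']); print('scene bench',np.nanmedian(P2[400:440,300:360,2]),'mat',np.nanmedian(P2[240:280,280:330,2]),np.nanstd(P2[240:280,280:330,2]))
big=cv2.resize(im['color'][190:350,120:270,::-1],None,fx=3.5,fy=3.5,interpolation=0); s=cv2.resize(ims['scene']['color'][125:245,280:450,::-1],(793,560),interpolation=0)
cv2.imwrite('pics/crate_s.png',s)
E
```

```text
mat c [0.5295 0.0045 0.003 ] size [0.18  0.268] yaw of long 2.0
tray c [ 0.5208 -0.2888  0.006 ] size [0.147 0.268] yaw of long 89.8
rededge c [ 0.59  -0.288  0.006] size [0.26  0.012] yaw of long 90.7
red saddle [ 0.5592 -0.3847  0.02  ] [503 237  19   7 125]
red saddle [ 0.5564 -0.192   0.02  ] [411 239  18   7 120]
red saddle [ 0.5578 -0.2569  0.02  ] [442 238  18   7 124]
red saddle [ 0.5579 -0.3199  0.02  ] [472 238  19   7 129]
heights: bench -5.142236385165106e-05 mat 0.00281352907866244 noise 0.002405182649593765 tray base 0.005976075028303253
floor [118 117 114] [ 23   9 118] [ 0.0056 -0.0007  0.0049]
crate_wall [113 117 116] [ 83   9 117] [0.0284 0.0271 0.031 ]
blue [124  81  50] [ 13 152 124] [0.0371 0.0353 0.0344]
or_ [132  92  59] [ 14 141 132] [0.0385 0.0331 0.0365]
bk [103  64  37] [ 12 163 103] [0.0364 0.0359 0.0379]
jar [167 167 174] [120  10 174] [0.0648 0.0639 0.0609]
scene bench 0.00048361152871768877 mat 0.0036681979479362605 0.001473609766391088
```

View pics/crate_s.png

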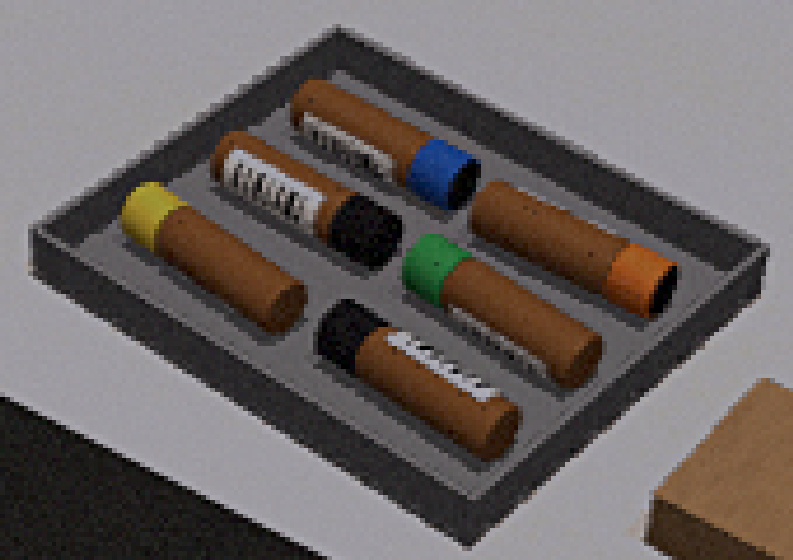

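The scene view shows blue's label low on the -y side (crop 345,145) and green's also low on the -y side (495,340). No label is visible on yellow or orange. I'll measure all the tubes now, and the start of the first move.

```bash
cat >> h.py <<'E'
R=.016
def segment(im,col,zs,P=None):
    "mask of the tube: saturated (brown/cap) component holding the cap, plus raised pixels beside it"
    hsv=cv2.cvtColor(im['color'],cv2.COLOR_RGB2HSV); H,S,V=[hsv[...,i].astype(int) for i in range(3)]
    P=cloud(im); near=(P[...,0]>.25)&(P[...,0]<.72)&(abs(P[...,1])<.47)&(P[...,2]>zs-.004)&(P[...,2]<zs+.06)
    lo,hi=HUE[col]; cap=(near&(H>=lo)&(H<=hi)&(S>(175 if col in('orange','yellow') else 110))&(V>60)).astype(np.uint8)
    n,l,s,c=cv2.connectedComponentsWithStats(cap); 
    if n<2 or s[1:,4].max()<25: return None
    i=1+s[1:,4].argmax(); cu=c[i]
    sat=near&(S>85)&(H>4)&(H<140)
    up=near&(P[...,2]>zs+.020)&(S<85)&((V>110))
    m=cv2.morphologyEx((sat|up|(l==i)).astype(np.uint8),cv2.MORPH_OPEN,np.ones((2,2)))
    n2,l2,s2,_=cv2.connectedComponentsWithStats(m,connectivity=4); j=np.bincount(l2[(l==i)&(l2>0)]).argmax()
    return l2==j,cu,hsv,P
def measure(im,col,zs):
    r=segment(im,col,zs)
    if r is None: return None
    m,cu,hsv,P=r; z=zs+R
    cs,_=cv2.findContours(m.astype(np.uint8),0,1); b=cv2.boxPoints(cv2.minAreaRect(max(cs,key=cv2.contourArea)))
    w=ray(im,b[:,0],b[:,1],z); c=w.mean(0); e1,e2=w[1]-w[0],w[2]-w[1]; a=e2 if np.linalg.norm(e2)>np.linalg.norm(e1) else e1
    size=sorted([np.linalg.norm(e1),np.linalg.norm(e2)]); a=a/np.linalg.norm(a)
    if (ray(im,cu[0],cu[1],z)-c)@a<0: a=-a
    return dict(c=c,a=a,yaw=np.degrees(np.arctan2(a[1],a[0])),size=np.round(size,3),top=np.nanpercentile(P[m][:,2],85),m=m,hsv=hsv)
def label(im,d,c,a):
    "profile across the tube: angle of the label round the axis, 0 = up, + = towards a x up ... (about a, right hand)"
    hsv=d['hsv']; v,u=np.mgrid[:480,:640]; C=-im['R'].T@im['t']
    D=np.stack([(u-im['cx'])/im['fx'],(v-im['cy'])/im['fy'],np.ones(u.shape)],-1)@im['R']
    n=np.cross(a,D); n/=np.linalg.norm(n,axis=-1,keepdims=True); s=(n@(C-c))   # signed distance axis->ray along n
    Q=ray(im,u,v,c[2]); ax=(Q-c)@a
    k=(abs(ax)<.024)&(abs(s)<.024)
    S,V,H=hsv[...,1],hsv[...,2],hsv[...,0]
    brown=(S>85)&(H>4)&(H<25); white=(S<70)&(V>125)
    up=np.array([0,0,1.]); y=np.cross(up,a)   # y: left of cap direction
    w=C-c; w-=a*(w@a); w/=np.linalg.norm(w); nn=np.cross(a,-w); th=lambda x:np.degrees(np.arctan2(x@-y,x@up))  # right-hand about a: up -> -y
    bins=np.arange(-.020,.0201,.001); t=''; fb=[];fw=[]
    for i in range(40):
        q=k&(s>=bins[i])&(s<bins[i+1]); fb.append(brown[q].mean() if q.any() else 0); fw.append(white[q].mean() if q.any() else 0)
    t=''.join('W' if W>.25 and W>B else 'B' if B>.5 else '.' for W,B in zip(fw,fb))
    return t,np.round(fb,2),np.round(fw,2),th(w),th(nn)
def both(col,zs,quiet=False):
    r={}
    for n in('top','scene'):
        im=grab(n); d=measure(im,col,zs)
        if d is None: print(n,col,'not seen'); continue
        r[n]=(im,d); print(n,col,'c',d['c'].round(4),'yaw',d['yaw'].round(1),'size',d['size'],'top z',d['top'].round(4))
    if 'top' in r and not quiet:
        c,a=r['top'][1]['c'],r['top'][1]['a']
        for n,(im,d) in r.items():
            t,fb,fw,tw,tn=label(im,d,c,a); print(n,t,'view',tw.round(0),'s+ towards',tn.round(0))
    return r
E
python3 - <<'E'
from h import *
for c in('blue','green','yellow','orange'): both(c,.005)
E
```

```text
top blue c [0.4384 0.3471 0.021 ] yaw -4.5 size [0.032 0.111] top z 0.0368
scene blue c [ 0.6989 -0.1305  0.021 ] yaw -12.6 size [0.018 0.04 ] top z 0.044
top ........WW..BBBBBBBBBBBBBBBBBBBBBBBBB... view 15.0 s+ towards -75.0
scene ...............WWWWBBBBBBBBBBBBBBBBBBBB. view 47.0 s+ towards -43.0
top green c [0.5636 0.2702 0.021 ] yaw 171.0 size [0.031 0.111] top z 0.0369
scene green c [0.5672 0.2732 0.021 ] yaw 170.8 size [0.047 0.124] top z 0.037
top ...BBBBBBBBBBBBBBBBBBBBBBBBBBBBB.......W view -12.0 s+ towards -102.0
scene .BBBBBBBBBBBBBBBBBBBBBBBBBB............. view -43.0 s+ towards -133.0
top yellow c [0.4224 0.2156 0.021 ] yaw 169.3 size [0.031 0.111] top z 0.0371
scene yellow c [0.4258 0.2191 0.021 ] yaw 169.3 size [0.046 0.131] top z 0.0369
top ..BBBBBBBBBBBBBBBBBBBBBBBBBBBBBB....WWWW view -8.0 s+ towards -98.0
scene .BBBBBBBBBBBBBBBBBBBBBBBBBBBBBB......... view -38.0 s+ towards -128.0
top orange c [0.5673 0.333  0.021 ] yaw -1.2 size [0.032 0.111] top z 0.0368
scene orange c [0.5674 0.3374 0.021 ] yaw -3.7 size [0.052 0.116] top z 0.0367
top ........BBBBBBBBBBBBBBBBBBBBBBBBBBBWWWW. view 14.0 s+ towards -76.0
scene ........BBBBBBBBBBBBBBBBBBBBBBBBBBBBBB.W view 47.0 s+ towards -43.0
```

jog_arm:
  moves:
    - [0, 0, -0.05, -0.18]
    - [0, 0, -0.05, -0.36]
    - [0, 0, -0.05, -0.431]
    - [0, 0, -0.05, -0.431]
  hand: 0.046

```text
clock: 1.1
position: [0.2614, -0.5677, 0.2878]
ee_rot: [2.854, 1.312, 0.0]
force: [-0.4, 0.3, -0.1]
width: 0.614
gripper_force: 0.0
```

jog_arm:
  moves:
    - [0.486, -0.075, 0.0, 0.94]
    - [0.486, -0.075, 0.0, 0.94]
    - [0.486, -0.075, 0.0, 0.94]
    - [0.486, -0.075, 0.0, 0.94]
    - [0.486, -0.075, 0.0, 0.94]
    - [0.486, -0.075, 0.0, 0.94]
    - [0.486, -0.075, 0.0, 0.94]
    - [0.486, -0.075, 0.0, 0.94]
    - [0.486, -0.075, 0.0, 0.94]
    - [0.81, -0.461, 0.12, 0.94]
    - [0.81, -0.461, 0.12, 0.94]
    - [0.81, -0.461, 0.12, 0.94]
    - [0.81, -0.461, 0.12, 0.94]
    - [0.81, -0.461, 0.12, 0.94]
    - [0.81, -0.461, 0.12, 0.94]
    - [0.81, -0.461, 0.12, 0.94]
    - [0.81, -0.461, 0.12, 0.94]
    - [0.81, -0.461, 0.12, 0.94]
    - [0.81, -0.461, 0.12, 0.94]
    - [0.81, -0.461, 0.12, 0.94]
  hand: 0.046

```text
clock: 3.6
position: [0.4394, 0.3452, 0.1679]
ee_rot: [3.138, -0.126, 0.001]
force: [0.4, 0.3, 0.3]
width: 0.5
gripper_force: 0.0
```

```bash
cat >> h.py <<'E'
def go(*wps):
    "rows (tool shift, spin) from the present pose to world way points (x,y,z,yaw deg of tool x)"
    o=arm.observe(); Rm=cv2.Rodrigues(np.array(o['ee_rot'],float))[0]; p=np.array(o['position']); y0=np.degrees(np.arctan2(Rm[1,0],Rm[0,0]))
    print('t',round(o['clock'],2),'p',p.round(4),'yaw',y0.round(1),'w',round(o['width'],3),'j',np.round(o['joints'],2))
    for w in wps:
        d=Rm.T@(np.array(w[:3])-p); s=-np.radians(w[3]-y0); print('row',d.round(4),round(float(s),3),'n>=',max(int(np.ceil(np.linalg.norm(d)/.0625)),int(np.ceil(abs(s)/.187))))
E
python3 - <<'E'
from h import *
go((.4384,.3471,.08,-4.5),(.4384,.3471,.019,-4.5))
E
```

```text
t 3.6 p [0.4394 0.3452 0.1679] yaw -4.6 w 0.5 j [-0.49  0.43 -0.36  1.8   0.18  0.95 -2.59]
row [-0.0012 -0.002   0.0879] -0.002 n>= 2
row [-0.0013 -0.0021  0.1489] -0.002 n>= 3
```

jog_arm:
  moves:
    - [-0.001, -0.002, 0.06, 0]
    - [-0.001, -0.002, 0.11, 0]
    - [-0.001, -0.002, 0.135, 0]
    - [-0.001, -0.002, 0.149, 0]
    - [-0.001, -0.002, 0.149, 0]

```text
clock: 4.22
position: [0.4379, 0.3483, 0.0187]
ee_rot: [3.138, -0.124, -0.0]
force: [-0.4, 0.2, 0.8]
width: 0.501
gripper_force: 0.0
```

jog_arm:
  moves:
    - [0, 0, 0, 0]
    - [0, 0, 0, 0]
    - [0, 0, 0, 0]
    - [0, 0, 0, 0]
    - [0, 0, -0.03, 0]
    - [0, 0, -0.08, 0]
    - [0, 0, -0.12, 0]
    - [0, 0, -0.12, 0]
  hand: 0.02
  newtons: 25

```text
clock: 5.22
position: [0.4388, 0.3511, 0.1423]
ee_rot: [-3.135, 0.121, -0.007]
force: [0.1, 0.1, -1.1]
width: 0.343
gripper_force: 25.0
```

```bash
python3 - <<'E'
from h import *
go((.52,.0,.12,.8),(.52,.0,.03,.8),(.52,.0,.017,.8))
E
```

```text
t 5.22 p [0.4388 0.3511 0.1423] yaw -4.4 w 0.343 j [-0.52  0.46 -0.34  1.83  0.19  0.89 -2.6 ]
row [0.108  0.3439 0.0212] -0.091 n>= 6
row [0.1076 0.3443 0.1112] -0.091 n>= 7
row [0.1075 0.3443 0.1242] -0.091 n>= 7
```

jog_arm:
  moves:
    - [0.03, 0.06, 0.0, -0.09]
    - [0.05, 0.12, 0.02, -0.09]
    - [0.07, 0.18, 0.02, -0.09]
    - [0.09, 0.24, 0.02, -0.09]
    - [0.108, 0.3, 0.02, -0.09]
    - [0.108, 0.359, 0.02, -0.09]
    - [0.108, 0.359, 0.07, -0.09]
    - [0.108, 0.359, 0.11, -0.09]
    - [0.108, 0.359, 0.122, -0.09]
    - [0.108, 0.359, 0.1245, -0.09]
    - [0.108, 0.359, 0.1245, -0.09]

```text
clock: 6.6
position: [0.5158, -0.0173, 0.0147]
ee_rot: [3.14, 0.02, -0.004]
force: [-4.1, -1.2, 5.0]
width: 0.343
gripper_force: 25.0
```

jog_arm:
  moves:
    - [0, 0, 0, 0]
    - [0, 0, 0, 0]
    - [0, 0, 0, 0]
    - [0, 0, 0, 0]
  hand: 0.04

```text
clock: 7.1
position: [0.5176, -0.0165, 0.0144]
ee_rot: [-3.141, -0.02, -0.001]
force: [-0.1, 1.3, 2.5]
width: 0.432
gripper_force: 1.2
```

```bash
python3 - <<'E'
from h import *
go((.52,-.015,.017,.8))
E
```

```text
t 7.1 p [ 0.5176 -0.0165  0.0144] yaw 0.7 w 0.432 j [ 0.12  0.58 -0.26  2.03  0.26  0.56 -1.88]
row [ 0.0024 -0.0014 -0.0026] -0.001 n>= 1
```

jog_arm:
  moves:
    - [0, 0, -0.004, 0]
    - [0, 0, -0.004, 0]
    - [0, -0.004, -0.004, 0]
    - [0, -0.008, -0.004, 0]
    - [0, -0.012, -0.004, 0]
    - [0, -0.016, -0.004, 0]
    - [0, -0.02, -0.004, 0]
    - [0, -0.024, -0.004, 0]
    - [0, -0.028, -0.004, 0]
    - [0, -0.032, -0.004, 0]
    - [0, -0.032, -0.004, 0]
    - [0, -0.028, -0.004, 0]
    - [0, -0.028, -0.004, 0]
    - [0, -0.028, -0.06, 0]
    - [0, -0.028, -0.12, 0]
    - [-0.05, -0.028, -0.17, 0]
    - [-0.1, -0.028, -0.18, 0]
    - [-0.15, -0.028, -0.18, 0]

```text
clock: 9.35
position: [0.3659, 0.0093, 0.1953]
ee_rot: [3.141, 0.019, 0.004]
force: [-0.3, 0.2, 0.2]
width: 0.436
gripper_force: 0.0
```

```bash
cat > lk.py <<'E'
import sys
from h import *
col,zs=sys.argv[1],float(sys.argv[2]); r=both(col,zs); go(*[tuple(map(float,s.split(','))) for s in sys.argv[3:]])
c=r['top'][1]['c']; cr=[]
for n,(im,d) in r.items():
    u,v=proj(im,c)[0].astype(int); cr.append(cv2.resize(im['color'][max(v-40,0):v+40,max(u-40,0):u+40,::-1],(390,390),interpolation=0))
cv2.imwrite('pics/lk.png',np.hstack(cr))
E
python3 lk.py blue .003; cp pics/lk.png pics/b1.png
```

```text
top blue c [0.5172 0.006  0.019 ] yaw -0.3 size [0.031 0.112] top z 0.0356
scene blue c [0.5166 0.0072 0.019 ] yaw 2.6 size [0.048 0.118] top z 0.0354
top ........W.W.W.W.W.W..W.W.W.W.W.B.B.B.B.. view -1.0 s+ towards -91.0
scene ........BBBBBBB.WWWWWWWWWWWWWWWWWW.WWW.. view 34.0 s+ towards -56.0
t 9.45 p [0.3617 0.0085 0.1939] yaw 0.7 w 0.439 j [ 0.2   0.08 -0.39  2.19  0.04  0.88 -1.78]
```

View pics/b1.png

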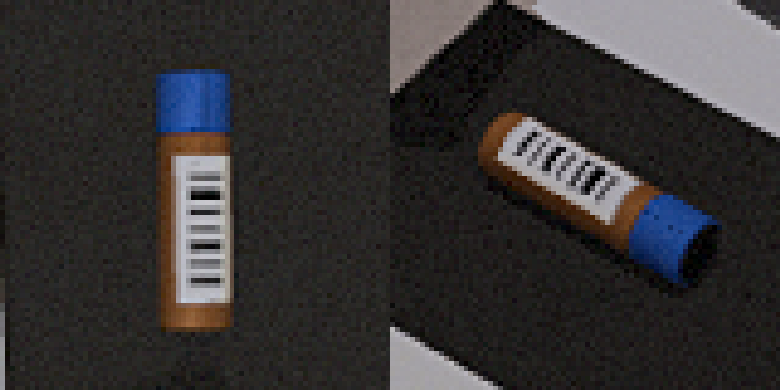

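Blue rolled without trouble. The top view shows the label with its left edge at crop px 172 and its right edge at 228, on a tube spanning 158–231. So it still sits about 15° towards -y. I'll add a sub-pixel profile before correcting.

```bash
cat >> h.py <<'E'
def prof(im,c,a,h=.024):
    C=-im['R'].T@im['t']; w=C-c; w-=a*(w@a); w/=np.linalg.norm(w); n=np.cross(w,a); up=np.array([0,0,1.])
    th0=np.degrees(np.arctan2(w@np.cross(a,up),w@up)); s=np.arange(-.024,.0241,.0005); ax=np.linspace(-h,h,49)
    q=proj(im,(c+s[:,None,None]*n+ax[None,:,None]*a).reshape(-1,3)).astype(np.float32)
    o=cv2.remap(im['color'].astype(np.float32),q[:,0].reshape(97,49),q[:,1].reshape(97,49),cv2.INTER_CUBIC).mean(1)
    return s,o[:,0]-o[:,2],o.mean(1),th0,n,np.degrees(np.arctan2(n@np.cross(a,up),n@up))
def cross(s,f,t): 
    i=np.where((f[:-1]<t)!=(f[1:]<t))[0]; return [(round(float(1e3*(s[k]+(t-f[k])/(f[k+1]-f[k])*.0005)),1),'+' if f[k+1]>f[k] else '-') for k in i]
def roll(im,c,a):
    "label angle round the axis from up, right hand about the cap direction"
    s,ch,lu,th0,n,thn=prof(im,c,a); t=np.percentile(ch,90)/2
    print('  view %.0f s+ to %.0f'%(th0,thn),'chroma x',cross(s,ch,t),'lum x',cross(s,lu,65))
    return s,ch,lu
E
cat > lk.py <<'E'
import sys
from h import *
col,zs=sys.argv[1],float(sys.argv[2]); r=both(col,zs,True); c,a=r['top'][1]['c'],r['top'][1]['a']
for n,(im,d) in r.items(): print(n); roll(im,c,a)
go(*[tuple(map(float,s.split(','))) for s in sys.argv[3:]]); cr=[]
for n,(im,d) in r.items():
    u,v=proj(im,c)[0].astype(int); cr.append(cv2.resize(im['color'][max(v-40,0):v+40,max(u-40,0):u+40,::-1],(390,390),interpolation=0))
cv2.imwrite('pics/lk.png',np.hstack(cr))
E
python3 lk.py blue .003 .517,.006,.1,.8 .517,.006,.019,.8
```

```text
top blue c [0.5172 0.006  0.019 ] yaw -0.3 size [0.031 0.112] top z 0.0354
scene blue c [0.516  0.0089 0.019 ] yaw 0.8 size [0.045 0.122] top z 0.0353
top
  view -1 s+ to -91 chroma x [(-13.4, '+'), (-12.4, '-'), (10.1, '+'), (18.1, '-')] lum x [(-13.3, '+'), (13.0, '-')]
scene
  view 34 s+ to -56 chroma x [(-11.9, '+'), (-3.3, '-'), (17.7, '+'), (19.0, '-')] lum x [(-5.1, '+'), (19.0, '-')]
t 9.55 p [0.3668 0.009  0.1946] yaw 0.7 w 0.437 j [ 0.2   0.09 -0.39  2.18  0.04  0.88 -1.78]
row [0.1501 0.0048 0.0948] -0.002 n>= 3
row [0.1499 0.0047 0.1758] -0.002 n>= 4
```

Both views agree: label +16°, so about 4.5 mm more roll towards +y.

jog_arm:
  moves:
    - [0.05, 0, 0, 0]
    - [0.1, 0, 0, 0]
    - [0.15, 0, 0.03, 0]
    - [0.15, 0, 0.09, 0]
    - [0.15, 0, 0.15, 0]
    - [0.15, 0, 0.175, 0]
    - [0.15, 0, 0.175, 0]
    - [0.15, -0.002, 0.175, 0]
    - [0.15, -0.004, 0.175, 0]
    - [0.15, -0.006, 0.175, 0]
    - [0.15, -0.008, 0.175, 0]
    - [0.15, -0.008, 0.175, 0]
    - [0.15, -0.004, 0.175, 0]
    - [0.15, -0.004, 0.175, 0]
    - [0.15, -0.004, 0.14, 0]
    - [0.15, -0.004, 0.08, 0]
    - [0.15, -0.004, 0.02, 0]
    - [0.1, -0.004, 0, 0]
    - [0.05, -0.004, 0, 0]
    - [0.0, -0.004, 0, 0]

```text
clock: 12.05
position: [0.3654, 0.0132, 0.1944]
ee_rot: [3.141, 0.019, 0.001]
force: [1.0, 0.5, 0.0]
width: 0.435
gripper_force: 0.0
```

```bash
python3 lk.py blue .003 .517,.012,.1,.8 .517,.012,.017,.8
```

```text
top blue c [0.5172 0.0133 0.019 ] yaw -0.3 size [0.033 0.112] top z 0.0356
scene blue c [0.517  0.0146 0.019 ] yaw 1.5 size [0.049 0.119] top z 0.0352
top
  view -0 s+ to -90 chroma x [(-13.5, '+'), (-6.6, '-'), (14.7, '+'), (18.5, '-')] lum x [(-9.3, '+'), (17.6, '-')]
scene
  view 34 s+ to -56 chroma x [(-11.3, '+'), (3.4, '-')] lum x [(2.2, '+'), (20.4, '-')]
t 12.15 p [0.3615 0.0126 0.1937] yaw 0.7 w 0.436 j [ 0.21  0.09 -0.41  2.19  0.05  0.88 -1.79]
row [0.1558 0.0024 0.0931] -0.001 n>= 3
row [0.1561 0.0022 0.1761] -0.001 n>= 4
```

Label is now at about -7°. I'll close gently at a slightly shifted centre to roll it back, then release and check.

jog_arm:
  moves:
    - [0.052, 0, 0, 0]
    - [0.104, 0, 0, 0]
    - [0.155, 0, 0.03, 0]
    - [0.155, 0, 0.09, 0]
    - [0.155, 0, 0.15, 0]
    - [0.155, 0, 0.176, 0]
    - [0.155, 0, 0.176, 0]

```text
clock: 13.02
position: [0.5212, 0.0153, 0.0165]
ee_rot: [3.141, 0.02, -0.005]
force: [-0.2, 0.2, 0.0]
width: 0.435
gripper_force: 0.0
```

jog_arm:
  moves:
    - [0, 0, 0, 0]
    - [0, 0, 0, 0]
    - [0, 0, 0, 0]
  hand: 0.03
  newtons: 5

```text
clock: 13.4
position: [0.5221, 0.0153, 0.0185]
ee_rot: [-3.142, -0.02, -0.001]
force: [0.4, 0.1, -0.7]
width: 0.349
gripper_force: 5.0
```

jog_arm:
  moves:
    - [0, 0, 0, 0]
    - [0, 0, 0, 0]
    - [0, 0, 0, 0]
    - [0, 0, -0.04, 0]
    - [0, 0, -0.1, 0]
    - [-0.05, 0, -0.176, 0]
    - [-0.1, 0, -0.176, 0]
    - [-0.155, 0, -0.176, 0]
  hand: 0.044

```text
clock: 14.4
position: [0.3665, 0.0136, 0.1956]
ee_rot: [3.142, 0.02, 0.006]
force: [0.2, 0.3, 0.0]
width: 0.477
gripper_force: 0.0
```

```bash
python3 lk.py blue .003 .517,.012,.1,.8 .517,.012,.017,.8
```

```text
top blue c [0.5588 0.0121 0.019 ] yaw 89.8 size [0.025 0.031] top z 0.0355
scene blue c [0.5177 0.0136 0.019 ] yaw 0.8 size [0.047 0.122] top z 0.035
top
  view -3 s+ to -93 chroma x [(12.9, '+'), (22.0, '-')] lum x [(-12.6, '+'), (-4.7, '-'), (-1.3, '+'), (10.6, '-'), (21.2, '+')]
scene
  view 29 s+ to -61 chroma x [(18.7, '+')] lum x []
t 14.5 p [0.3601 0.0125 0.1937] yaw 0.8 w 0.483 j [ 0.24  0.09 -0.44  2.19  0.05  0.88 -1.8 ]
row [0.1573 0.0022 0.0931] -0.001 n>= 3
row [0.1576 0.002  0.1761] -0.001 n>= 4
```

```bash
sed -i 's/cv2.MORPH_OPEN,np.ones((2,2))/cv2.MORPH_CLOSE,np.ones((3,3))/' h.py; python3 lk.py blue .003 .517,.012,.1,.8 .517,.012,.017,.8; cp pics/lk.png pics/b2.png
```

```text
top blue c [0.5193 0.0133 0.019 ] yaw -0.2 size [0.033 0.117] top z 0.0356
scene blue c [0.4899 0.0184 0.019 ] yaw 1.4 size [0.081 0.192] top z 0.035
top
  view -0 s+ to -90 chroma x [(-15.0, '+'), (-8.6, '-'), (12.4, '+'), (17.6, '-')] lum x [(-11.6, '+'), (15.6, '-')]
scene
  view 34 s+ to -56 chroma x [(-12.5, '+'), (0.9, '-')] lum x [(-0.3, '+'), (19.4, '-')]
t 14.6 p [0.3664 0.013  0.1947] yaw 0.7 w 0.476 j [ 0.24  0.09 -0.44  2.18  0.05  0.88 -1.8 ]
row [0.1504 0.0028 0.0949] -0.001 n>= 3
row [0.1503 0.0028 0.1779] -0.001 n>= 4
```

View pics/b2.png

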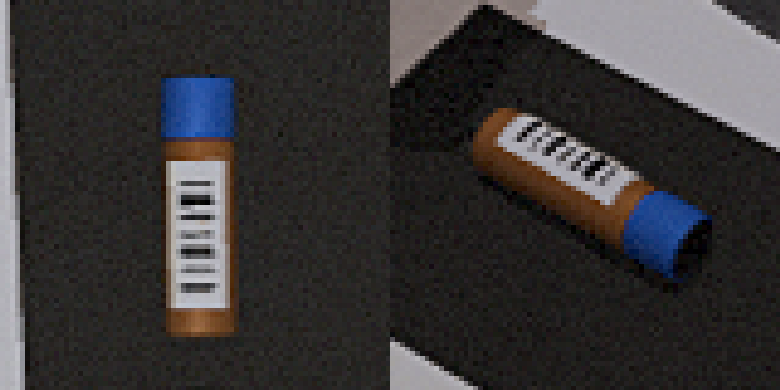

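Blue now lies with its label up, within about 3°. In the top crop the label spans px 166–229 on a tube at 162–236. I'll grip it and carry it to the tray lane nearest the mat.

jog_arm:
  moves:
    - [0.052, 0, 0, 0]
    - [0.104, 0, 0, 0]
    - [0.155, 0, 0.03, 0]
    - [0.155, 0, 0.09, 0]
    - [0.155, 0, 0.15, 0]
    - [0.155, 0, 0.176, 0]
    - [0.155, 0, 0.176, 0]

```text
clock: 15.48
position: [0.5223, 0.0156, 0.0161]
ee_rot: [3.141, 0.02, -0.004]
force: [0.6, 0.6, -0.1]
width: 0.483
gripper_force: 0.0
```

jog_arm:
  moves:
    - [0, 0, 0, 0]
    - [0, 0, 0, 0]
    - [0, 0, 0, 0]
    - [0, 0, 0, 0]
    - [0, 0, -0.03, 0]
    - [0, 0, -0.08, 0]
    - [0, 0, -0.1, 0]
    - [0, 0.06, -0.1, 0]
    - [0, 0.12, -0.1, 0]
    - [0, 0.17, -0.1, 0]
    - [0, 0.2, -0.1, 0]
    - [0, 0.2, -0.1, 0]
    - [0, 0.2, -0.1, 0]
  hand: 0.02
  newtons: 25

```text
clock: 17.1
position: [0.5244, -0.1838, 0.1183]
ee_rot: [-3.141, -0.021, -0.0]
force: [-0.3, 0.3, -0.9]
width: 0.341
gripper_force: 25.0
```

```bash
python3 - <<'E'
from h import *
go((.52,-.1935,.06,.8),(.52,-.1935,.029,.8)); im=grab('top'); go(); im=grab('top'); go()
r=both('blue',.1,True)
E
```

```text
t 17.1 p [ 0.5244 -0.1838  0.1183] yaw 0.8 w 0.341 j [ 0.5   0.48 -0.35  1.86  0.21  0.84 -1.52]
row [-0.0046  0.0097  0.0583] -0.001 n>= 1
row [-0.0046  0.0097  0.0893] -0.001 n>= 2
t 17.15 p [ 0.5245 -0.1833  0.1183] yaw 0.8 w 0.341 j [ 0.5   0.48 -0.35  1.86  0.21  0.84 -1.52]
t 17.2 p [ 0.5246 -0.1831  0.1183] yaw 0.8 w 0.341 j [ 0.5   0.48 -0.35  1.86  0.21  0.84 -1.52]
top blue not seen
scene blue c [ 0.5446 -0.1726  0.116 ] yaw -1.4 size [0.052 0.064] top z 0.1355
```

jog_arm:
  moves:
    - [-0.0045, 0.0095, 0.0, 0]
    - [-0.0045, 0.0095, 0.03, 0]
    - [-0.0045, 0.0095, 0.06, 0]
    - [-0.0045, 0.0095, 0.075, 0]
    - [-0.0045, 0.0095, 0.083, 0]
    - [-0.0045, 0.0095, 0.088, 0]
    - [-0.0045, 0.0095, 0.088, 0]
    - [-0.0045, 0.0095, 0.088, 0]

```text
clock: 18.3
position: [0.5205, -0.1944, 0.0308]
ee_rot: [3.141, 0.02, 0.002]
force: [0.7, -0.3, -0.3]
width: 0.341
gripper_force: 25.0
```

jog_arm:
  moves:
    - [0, 0, 0, 0]
    - [0, 0, 0, 0]
    - [0, 0, 0, 0]
    - [0, 0, -0.03, 0]
    - [0, 0, -0.08, 0]
    - [0, -0.05, -0.12, 0]
    - [0, -0.11, -0.12, 0]
    - [0, -0.17, -0.12, 0]
    - [0, -0.23, -0.12, 0]
  hand: 0.046

```text
clock: 19.42
position: [0.517, 0.0374, 0.1506]
ee_rot: [3.141, 0.019, 0.001]
force: [1.2, 0.7, -0.4]
width: 0.5
gripper_force: 0.0
```

```bash
python3 lk.py blue .015; python3 - <<'E'
from h import *
both('green',.005,True)
E
python3 -c "
from h import *
go((.5636,.2702,.1,-9),(.5636,.2702,.019,-9))"
```

```text
top blue c [ 0.5154 -0.1946  0.031 ] yaw 0.5 size [0.032 0.11 ] top z 0.0473
scene blue c [ 0.5121 -0.1924  0.031 ] yaw 0.3 size [0.037 0.125] top z 0.0472
top
  view -10 s+ to -100 chroma x [(-14.7, '+'), (-10.1, '-'), (10.0, '+'), (16.2, '-')] lum x [(-13.6, '-'), (-11.8, '+'), (14.6, '-'), (17.8, '+')]
scene
  view 23 s+ to -67 chroma x [(-12.9, '+'), (-0.8, '-')] lum x [(-19.4, '-'), (-16.5, '+'), (-15.1, '-'), (-4.0, '+'), (-4.0, '-'), (-1.7, '+')]
t 19.52 p [0.5167 0.0441 0.1509] yaw 1.3 w 0.504 j [ 0.14  0.4  -0.43  1.91  0.2   0.87 -1.94]
top green c [0.5656 0.2721 0.021 ] yaw 170.8 size [0.031 0.111] top z 0.0371
scene green c [0.564  0.2753 0.021 ] yaw 170.6 size [0.046 0.126] top z 0.0369
t 19.62 p [0.517  0.0372 0.1503] yaw 0.9 w 0.498 j [ 0.15  0.4  -0.42  1.91  0.21  0.87 -1.93]
row [ 0.0504 -0.2322  0.0503] 0.173 n>= 4
row [ 0.0504 -0.2322  0.1313] 0.173 n>= 5
```

View pics/lk.png

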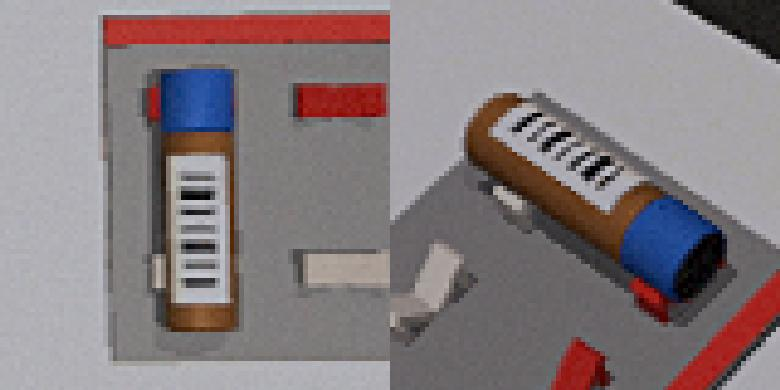

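Blue is seated with its cap at the red end and its label up (about -7°). Green next.

jog_arm:
  moves:
    - [0.02, -0.06, 0, 0.1]
    - [0.03, -0.12, 0, 0.176]
    - [0.05, -0.18, 0, 0.176]
    - [0.05, -0.233, 0.0, 0.176]
    - [0.05, -0.233, 0.05, 0.176]
    - [0.05, -0.233, 0.06, 0.176]
    - [0.05, -0.233, 0.06, 0.176]
    - [0.05, -0.233, 0.06, 0.176]

```text
clock: 20.62
position: [0.5655, 0.2685, 0.0918]
ee_rot: [-3.13, 0.259, -0.003]
force: [0.3, 0.3, 0.5]
width: 0.5
gripper_force: 0.0
```

```bash
python3 -c "
from h import *
go((.5645,.271,.04,-9.2),(.5645,.271,.019,-9.2))"
```

```text
t 20.62 p [0.5655 0.2685 0.0918] yaw -9.5 w 0.5 j [-0.29  0.61 -0.36  1.7   0.27  0.87 -2.5 ]
row [-0.0015 -0.0023  0.0518] -0.005 n>= 1
row [-0.0015 -0.0022  0.0728] -0.005 n>= 2
```

jog_arm:
  moves:
    - [-0.001, -0.002, 0.02, 0]
    - [-0.001, -0.002, 0.05, 0]
    - [-0.001, -0.002, 0.068, 0]
    - [-0.001, -0.002, 0.073, 0]
    - [-0.001, -0.002, 0.073, 0]

```text
clock: 21.25
position: [0.5636, 0.2716, 0.0175]
ee_rot: [-3.131, 0.256, -0.0]
force: [-0.1, -0.3, -0.7]
width: 0.5
gripper_force: 0.0
```

jog_arm:
  moves:
    - [0, 0, 0, 0]
    - [0, 0, 0, 0]
    - [0, 0, 0, 0]
    - [0, 0, 0, 0]
    - [0, 0, -0.03, 0]
    - [0, 0, -0.08, 0]
    - [0, 0, -0.12, 0]
    - [0, 0, -0.12, 0]
  hand: 0.02
  newtons: 25

```text
clock: 22.25
position: [0.5651, 0.2726, 0.1406]
ee_rot: [-3.128, 0.256, -0.008]
force: [0.5, 1.2, -0.3]
width: 0.343
gripper_force: 25.0
```

```bash
python3 -c "
from h import *
go((.52,.02,.14,180.8),(.52,.02,.06,180.8),(.52,.02,.0165,180.8))"
```

```text
t 22.25 p [0.5651 0.2726 0.1406] yaw -9.4 w 0.343 j [-0.28  0.56 -0.38  1.66  0.24  0.96 -2.48]
row [-0.0034  0.2566 -0.0003] -3.319 n>= 18
row [-0.0038  0.2569  0.0797] -3.319 n>= 18
row [-0.004   0.257   0.1232] -3.319 n>= 18
```

jog_arm:
  moves:
    - [0, 0.03, 0, -0.18]
    - [0, 0.06, 0, -0.36]
    - [0, 0.09, 0, -0.54]
    - [0, 0.12, 0, -0.72]
    - [0, 0.15, 0, -0.9]
    - [0, 0.18, 0, -1.08]
    - [0, 0.21, 0, -1.26]
    - [0, 0.24, 0, -1.44]
    - [-0.004, 0.257, 0, -1.62]
    - [-0.004, 0.257, 0, -1.8]
    - [-0.004, 0.257, 0, -1.98]
    - [-0.004, 0.257, 0, -2.16]
    - [-0.004, 0.257, 0, -2.34]
    - [-0.004, 0.257, 0, -2.52]
    - [-0.004, 0.257, 0, -2.7]
    - [-0.004, 0.257, 0, -2.88]
    - [-0.004, 0.257, 0.02, -3.06]
    - [-0.004, 0.257, 0.04, -3.24]
    - [-0.004, 0.257, 0.06, -3.319]
    - [-0.004, 0.257, 0.08, -3.319]

```text
clock: 24.75
position: [0.517, 0.0185, 0.0554]
ee_rot: [0.021, -3.14, -0.001]
force: [0.2, -0.9, -0.5]
width: 0.341
gripper_force: 25.0
```

```bash
python3 -c "
from h import *
go((.52,.02,.0165,180.8))"
```

```text
t 24.75 p [0.517  0.0185 0.0554] yaw -179.2 w 0.341 j [ 0.61  0.79 -1.11  1.96  0.87  0.98  0.65]
row [-0.0031  0.0014  0.0389] -6.284 n>= 34
```

jog_arm:
  moves:
    - [-0.003, 0.001, 0.02, 0]
    - [-0.003, 0.001, 0.032, 0]
    - [-0.003, 0.001, 0.037, 0]
    - [-0.003, 0.001, 0.038, 0]
    - [-0.003, 0.001, 0.038, 0]

```text
clock: 25.38
position: [0.5211, 0.0197, 0.0197]
ee_rot: [-0.022, 3.141, -0.0]
force: [0.3, 1.0, -0.9]
width: 0.342
gripper_force: 25.0
```

jog_arm:
  moves:
    - [0, 0, 0, 0]
    - [0, 0, 0, 0]
    - [0, 0, -0.002, 0]
    - [0, 0, -0.002, 0]
    - [0, -0.004, -0.002, 0]
    - [0, -0.008, -0.002, 0]
    - [0, -0.012, -0.002, 0]
    - [0, -0.016, -0.002, 0]
    - [0, -0.02, -0.002, 0]
    - [0, -0.024, -0.002, 0]
    - [0, -0.028, -0.002, 0]
    - [0, -0.032, -0.002, 0]
    - [0, -0.035, -0.002, 0]
    - [0, -0.037, -0.002, 0]
    - [0, -0.037, -0.002, 0]
    - [0, -0.033, -0.002, 0]
    - [0, -0.033, -0.03, 0]
    - [0, -0.033, -0.09, 0]
    - [0.05, -0.033, -0.15, 0]
    - [0.11, -0.033, -0.178, 0]
  hand: 0.04

```text
clock: 27.88
position: [0.4272, -0.0132, 0.1898]
ee_rot: [-0.023, 3.14, 0.004]
force: [-1.0, -1.4, 1.9]
width: 0.433
gripper_force: 0.0
```

jog_arm:
  moves:
    - [0.045, 0, 0, 0]
    - [0.045, 0, 0, 0]

```text
clock: 28.12
position: [0.3789, -0.0159, 0.1883]
ee_rot: [0.023, -3.141, 0.008]
force: [1.2, -0.7, -0.7]
width: 0.437
gripper_force: 0.0
```

```bash
python3 lk.py green .003
```

```text
top green c [ 0.5723 -0.0157  0.019 ] yaw 0.8 size [0.037 0.115] top z 0.0355
scene green c [ 0.5657 -0.0166  0.019 ] yaw 3.7 size [0.054 0.13 ] top z 0.0352
top
  view -2 s+ to -92 chroma x [(-13.9, '+'), (-6.8, '-')] lum x [(-8.6, '+'), (17.3, '-')]
scene
  view 33 s+ to -57 chroma x [(-11.6, '+'), (4.3, '-')] lum x [(-0.1, '+'), (1.3, '-'), (3.1, '+'), (19.6, '-')]
t 28.23 p [ 0.3822 -0.0156  0.1886] yaw -179.2 w 0.438 j [ 0.96  0.32 -1.25  2.12  0.38  0.95  1.08]
```

Green lies at x=0.572, about 5 cm further along than I set it down, so it has probably been knocked. Its label is at -13°. I'll straddle it there and close to roll it 3.6 mm towards -y.

jog_arm:
  moves:
    - [-0.06, 0, 0, 0]
    - [-0.12, 0, 0, 0]
    - [-0.18, 0, 0, 0]
    - [-0.188, -0.0015, 0.05, 0]
    - [-0.188, -0.0015, 0.08, 0]
    - [-0.188, -0.0015, 0.08, 0]
    - [-0.188, -0.0015, 0.08, 0]
  hand: 0.046

```text
clock: 29.1
position: [0.5709, -0.0133, 0.1089]
ee_rot: [-0.023, 3.141, 0.002]
force: [0.3, -0.4, -0.4]
width: 0.5
gripper_force: 0.0
```

```bash
python3 -c "
from h import *
go((.571,-.017,.018,-179.2)); im=grab('scene'); save(im,'g1.png')"
```

```text
t 29.1 p [ 0.5709 -0.0133  0.1089] yaw -179.2 w 0.5 j [ 0.57  0.69 -0.97  1.8   0.66  1.02  0.93]
row [-0.     -0.0038  0.0909] 0.001 n>= 2
```

View pics/g1.png

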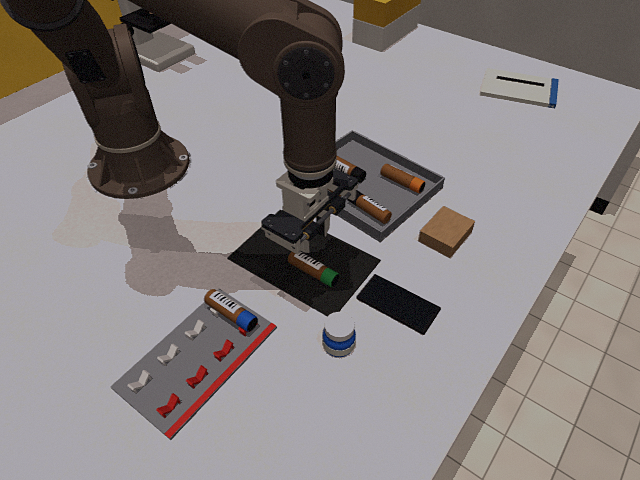

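jog_arm:
  moves:
    - [0, -0.004, 0.05, 0]
    - [0, -0.004, 0.08, 0]
    - [0, -0.004, 0.091, 0]
    - [0, -0.004, 0.091, 0]

```text
clock: 29.65
position: [0.5706, -0.018, 0.0181]
ee_rot: [-0.022, 3.141, 0.0]
force: [-0.3, -0.8, 1.0]
width: 0.503
gripper_force: 0.0
```

jog_arm:
  moves:
    - [0, 0, 0, 0]
    - [0, 0, 0, 0]
    - [0, 0, 0, 0]
    - [0, 0, 0, 0]
  hand: 0.03
  newtons: 5

```text
clock: 30.15
position: [0.5708, -0.0181, 0.0184]
ee_rot: [-0.022, 3.14, -0.0]
force: [-1.3, -0.6, 7.5]
width: 0.344
gripper_force: 5.0
```

jog_arm:
  moves:
    - [0, 0, 0, 0]
    - [0, 0, 0, 0]
    - [0, 0, 0, 0]
    - [0, 0, -0.04, 0]
    - [0, 0, -0.1, 0]
    - [0, 0.06, -0.13, 0]
    - [0, 0.12, -0.13, 0]
    - [0, 0.18, -0.13, 0]
    - [0, 0.22, -0.13, 0]
    - [0, 0.22, -0.13, 0]
  hand: 0.046

```text
clock: 31.4
position: [0.5656, 0.2063, 0.1477]
ee_rot: [-0.032, 3.141, 0.004]
force: [-0.1, -0.8, -0.3]
width: 0.503
gripper_force: 0.0
```

```bash
python3 lk.py green .003
```

```text
top green c [ 0.5703 -0.0188  0.019 ] yaw 1.0 size [0.033 0.111] top z 0.0356
scene green c [0.5223 0.0075 0.019 ] yaw -29.1 size [0.099 0.242] top z 0.0343
top
  view -2 s+ to -92 chroma x [(-16.0, '+'), (-12.1, '-'), (11.1, '+'), (16.0, '-')] lum x [(-13.7, '+'), (13.5, '-')]
scene
  view 33 s+ to -57 chroma x [(-13.4, '+'), (-1.8, '-')] lum x [(-3.1, '+'), (18.3, '-')]
t 31.5 p [0.5668 0.2016 0.1469] yaw -179.1 w 0.501 j [ 0.19  0.68 -0.97  1.68  0.62  1.11  0.62]
```

Green's label is up (about +1° in both views). I'll grip it and carry it to lane 2.

jog_arm:
  moves:
    - [0, -0.06, 0, 0]
    - [0, -0.12, 0, 0]
    - [0, -0.18, 0, 0]
    - [0, -0.22, 0, 0]
    - [0, -0.22, 0.04, 0]
    - [0, -0.22, 0.09, 0]
    - [0, -0.22, 0.12, 0]
    - [0, -0.22, 0.13, 0]
    - [0, -0.22, 0.13, 0]

```text
clock: 32.62
position: [0.57, -0.0191, 0.0173]
ee_rot: [0.02, -3.141, 0.0]
force: [-0.2, 0.1, -0.2]
width: 0.501
gripper_force: 0.0
```

jog_arm:
  moves:
    - [0, 0, 0, 0]
    - [0, 0, 0, 0]
    - [0, 0, 0, 0]
    - [0, 0, 0, 0]
    - [0, 0, -0.03, 0]
    - [0, 0, -0.08, 0]
    - [0, 0, -0.1, 0]
    - [0.02, -0.06, -0.1, 0]
    - [0.04, -0.12, -0.1, 0]
    - [0.05, -0.18, -0.1, 0]
    - [0.05, -0.22, -0.1, 0]
    - [0.05, -0.24, -0.1, 0]
    - [0.05, -0.24, -0.1, 0]
    - [0.05, -0.24, -0.1, 0]
  hand: 0.02
  newtons: 25

```text
clock: 34.38
position: [0.5239, -0.2564, 0.1174]
ee_rot: [-0.027, 3.141, 0.002]
force: [-0.7, 0.3, -1.5]
width: 0.344
gripper_force: 25.0
```

```bash
python3 -c "
from h import *
grab('top');go((.5215,-.2575,.0295,-179.2))"
```

```text
t 34.42 p [ 0.5239 -0.2564  0.1175] yaw -179.0 w 0.343 j [ 1.    0.7  -0.98  1.76  0.67  1.05  1.37]
row [ 0.0024 -0.0012  0.088 ] 0.003 n>= 2
```

jog_arm:
  moves:
    - [0.0025, -0.001, 0.03, 0]
    - [0.0025, -0.001, 0.06, 0]
    - [0.0025, -0.001, 0.075, 0]
    - [0.0025, -0.001, 0.083, 0]
    - [0.0025, -0.001, 0.088, 0]
    - [0.0025, -0.001, 0.088, 0]
    - [0.0025, -0.001, 0.088, 0]

```text
clock: 35.3
position: [0.5217, -0.258, 0.0305]
ee_rot: [-0.025, 3.14, 0.002]
force: [-2.3, 5.2, 3.5]
width: 0.337
gripper_force: 25.0
```

jog_arm:
  moves:
    - [0, 0, 0, 0]
    - [0, 0, 0, 0]
    - [0, 0, 0, 0]
    - [0, 0, -0.03, 0]
    - [0, 0, -0.08, 0]
    - [0, 0.05, -0.12, 0]
    - [0, 0.11, -0.12, 0]
    - [0, 0.17, -0.12, 0]
    - [0, 0.23, -0.12, 0]
    - [0, 0.29, -0.12, 0]
    - [0, 0.3, -0.12, 0]
    - [0, 0.3, -0.12, 0]
  hand: 0.046

```text
clock: 36.8
position: [0.5167, 0.0404, 0.1493]
ee_rot: [-0.025, 3.141, -0.001]
force: [1.1, -0.9, -0.5]
width: 0.502
gripper_force: 0.0
```

```bash
python3 lk.py green .015; python3 lk.py blue .015; python3 - <<'E'
from h import *
r=both('yellow',.005); r=both('orange',.005); c=r
go((.4235,.217,.08,169.3),(.4235,.217,.019,169.3))
E
```

```text
top green c [ 0.5212 -0.2579  0.031 ] yaw 0.5 size [0.034 0.11 ] top z 0.0472
scene green c [ 0.5181 -0.2569  0.031 ] yaw 0.3 size [0.037 0.127] top z 0.0474
top
  view -13 s+ to -103 chroma x [(-16.0, '+'), (-12.3, '-'), (8.7, '+'), (15.5, '-')] lum x [(12.1, '-'), (16.9, '+')]
scene
  view 19 s+ to -71 chroma x [(-13.3, '+'), (-4.3, '-')] lum x [(-18.7, '-'), (-5.5, '+')]
t 36.9 p [0.5169 0.0383 0.1489] yaw -179.3 w 0.5 j [ 0.55  0.58 -1.03  1.88  0.58  1.02  0.85]
top blue c [ 0.5154 -0.1939  0.031 ] yaw -0.8 size [0.031 0.109] top z 0.0475
scene blue c [ 0.5121 -0.1924  0.031 ] yaw 0.3 size [0.037 0.125] top z 0.0472
top
  view -10 s+ to -100 chroma x [(-15.3, '+'), (-10.9, '-'), (9.2, '+'), (15.8, '-')] lum x [(-14.2, '-'), (-12.5, '+'), (14.0, '-'), (17.0, '+')]
scene
  view 22 s+ to -68 chroma x [(-13.5, '+'), (-1.6, '-')] lum x [(-19.7, '-'), (-17.4, '+'), (-15.8, '-'), (-2.5, '+')]
t 37.0 p [0.5168 0.0381 0.1489] yaw -179.4 w 0.506 j [ 0.55  0.58 -1.03  1.88  0.58  1.02  0.85]
top yellow c [0.4245 0.2177 0.021 ] yaw 169.5 size [0.031 0.111] top z 0.0372
scene yellow not seen
top WWW..BBBBBBBBBBBBBBBBBBBBBBBBBBBBB...WWW view -8.0 s+ towards -98.0
top orange c [0.5693 0.3355 0.021 ] yaw -1.7 size [0.032 0.111] top z 0.0367
scene orange c [0.5657 0.3391 0.021 ] yaw -3.7 size [0.052 0.121] top z 0.0365
top .....BBBBBBBBBBBBBBBBBBBBBBBBBBBBWWWWWWW view 15.0 s+ towards -75.0
scene ......BBBBBBBBBBBBBBBBBBBBBBBBBBBBBBBWW. view 47.0 s+ towards -43.0
t 37.2 p [0.5167 0.0391 0.1491] yaw -179.3 w 0.502 j [ 0.55  0.58 -1.03  1.88  0.58  1.02  0.85]
row [0.091  0.179  0.0691] -6.084 n>= 33
row [0.091  0.179  0.1301] -6.084 n>= 33
```

jog_arm:
  moves:
    - [0.02, 0.04, 0, 0.1]
    - [0.04, 0.08, 0, 0.195]
    - [0.06, 0.12, 0, 0.195]
    - [0.08, 0.16, 0, 0.195]
    - [0.091, 0.179, 0.0, 0.195]
    - [0.091, 0.179, 0.04, 0.195]
    - [0.091, 0.179, 0.06, 0.195]
    - [0.091, 0.179, 0.06, 0.195]
    - [0.091, 0.179, 0.06, 0.195]

```text
clock: 38.33
position: [0.4236, 0.218, 0.09]
ee_rot: [0.284, 3.128, 0.001]
force: [-0.3, 0.0, 0.2]
width: 0.5
gripper_force: 0.0
```

```bash
python3 -c "
from h import *
grab('top');go((.4237,.217,.019,169.5))"
```

```text
t 38.38 p [0.4237 0.2181 0.0902] yaw 169.6 w 0.506 j [ 0.1   0.57 -0.93  2.04  0.62  0.84  0.2 ]
row [-0.0001 -0.0011  0.0712] 0.002 n>= 2
```

jog_arm:
  moves:
    - [0, -0.001, 0.03, 0]
    - [0, -0.001, 0.055, 0]
    - [0, -0.001, 0.067, 0]
    - [0, -0.001, 0.071, 0]
    - [0, -0.001, 0.071, 0]

```text
clock: 39.0
position: [0.4233, 0.2171, 0.0188]
ee_rot: [0.284, 3.128, 0.001]
force: [-0.2, -0.9, -0.3]
width: 0.501
gripper_force: 0.0
```

jog_arm:
  moves:
    - [0, 0, 0, 0]
    - [0, 0, 0, 0]
    - [0, 0, 0, 0]
    - [0, 0, 0, 0]
    - [0, 0, -0.03, 0]
    - [0, 0, -0.08, 0]
    - [0, 0, -0.12, 0]
    - [0, 0, -0.12, 0]
  hand: 0.02
  newtons: 25

```text
clock: 40.0
position: [0.4242, 0.2178, 0.1407]
ee_rot: [0.284, 3.125, 0.003]
force: [0.4, 0.3, -0.5]
width: 0.341
gripper_force: 25.0
```

```bash
python3 -c "
from h import *
go((.53,-.03,.14,.8),(.53,-.03,.06,.8))"
```

```text
t 40.0 p [0.4242 0.2178 0.1407] yaw 169.6 w 0.341 j [ 0.16  0.5  -1.    1.99  0.53  0.93  0.28]
row [-0.1487 -0.2246  0.0007] 2.946 n>= 16
row [-0.1484 -0.2248  0.0807] 2.946 n>= 16
```

jog_arm:
  moves:
    - [-0.03, -0.03, 0, 0.18]
    - [-0.06, -0.06, 0, 0.36]
    - [-0.09, -0.09, 0, 0.54]
    - [-0.12, -0.12, 0, 0.72]
    - [-0.149, -0.15, 0, 0.9]
    - [-0.149, -0.18, 0, 1.08]
    - [-0.149, -0.21, 0, 1.26]
    - [-0.149, -0.225, 0, 1.44]
    - [-0.149, -0.225, 0, 1.62]
    - [-0.149, -0.225, 0, 1.8]
    - [-0.149, -0.225, 0, 1.98]
    - [-0.149, -0.225, 0, 2.16]
    - [-0.149, -0.225, 0, 2.34]
    - [-0.149, -0.225, 0, 2.52]
    - [-0.149, -0.225, 0, 2.7]
    - [-0.149, -0.225, 0.02, 2.88]
    - [-0.149, -0.225, 0.04, 2.946]
    - [-0.149, -0.225, 0.06, 2.946]
    - [-0.149, -0.225, 0.08, 2.946]
    - [-0.149, -0.225, 0.08, 2.946]

```text
clock: 42.5
position: [0.527, -0.0315, 0.0561]
ee_rot: [3.141, 0.024, -0.008]
force: [-0.7, -0.4, -0.8]
width: 0.342
gripper_force: 25.0
```

```bash
python3 -c "
from h import *
grab('top'); go((.53,-.03,.017,.8))"
```

```text
t 42.55 p [ 0.5279 -0.0315  0.0572] yaw 0.8 w 0.341 j [ 0.1   0.52 -0.2   1.98  0.16  0.66 -1.75]
row [ 0.0022 -0.0015  0.0402] 0.001 n>= 1
```

jog_arm:
  moves:
    - [0, 0, 0.02, 0]
    - [0, 0, 0.034, 0]
    - [0, 0, 0.039, 0]
    - [0, 0, 0.04, 0]
    - [0, 0, 0.04, 0]

```text
clock: 43.18
position: [0.5294, -0.0314, 0.0186]
ee_rot: [3.141, 0.023, 0.001]
force: [-1.0, 0.7, -0.4]
width: 0.341
gripper_force: 25.0
```

jog_arm:
  moves:
    - [0, 0, 0, 0]
    - [0, 0, 0, 0]
    - [0, 0, -0.002, 0]
    - [0, -0.004, -0.002, 0]
    - [0, -0.008, -0.002, 0]
    - [0, -0.012, -0.002, 0]
    - [0, -0.017, -0.002, 0]
    - [0, -0.022, -0.002, 0]
    - [0, -0.027, -0.002, 0]
    - [0, -0.032, -0.002, 0]
    - [0, -0.036, -0.002, 0]
    - [0, -0.04, -0.002, 0]
    - [0, -0.042, -0.002, 0]
    - [0, -0.042, -0.002, 0]
    - [0, -0.038, -0.002, 0]
    - [0, -0.038, -0.002, 0]
    - [0, -0.038, -0.06, 0]
    - [0, -0.038, -0.12, 0]
    - [-0.06, -0.038, -0.17, 0]
    - [-0.12, -0.038, -0.178, 0]
  hand: 0.04

```text
clock: 45.68
position: [0.4206, 0.0052, 0.1956]
ee_rot: [-3.141, -0.022, -0.007]
force: [-1.1, 0.4, 0.2]
width: 0.434
gripper_force: 0.0
```

jog_arm:
  moves:
    - [-0.04, 0, 0, 0]
    - [-0.04, 0, 0, 0]
  hand: 0.046

```text
clock: 45.92
position: [0.3771, 0.0039, 0.1936]
ee_rot: [3.14, 0.023, -0.001]
force: [1.5, -1.1, -0.0]
width: 0.501
gripper_force: 0.0
```

```bash
python3 lk.py yellow .003; cp pics/lk.png pics/y1.png
```

```text
top yellow c [0.5256 0.007  0.019 ] yaw -0.3 size [0.038 0.117] top z 0.0356
scene yellow not seen
top
  view -1 s+ to -91 chroma x [(-15.0, '+'), (-13.0, '-'), (8.8, '+'), (16.5, '-')] lum x [(-15.1, '+'), (11.4, '-')]
t 46.02 p [0.3805 0.0043 0.1938] yaw 0.8 w 0.496 j [ 0.1   0.1  -0.27  2.16  0.04  0.88 -1.75]
```

View pics/y1.png

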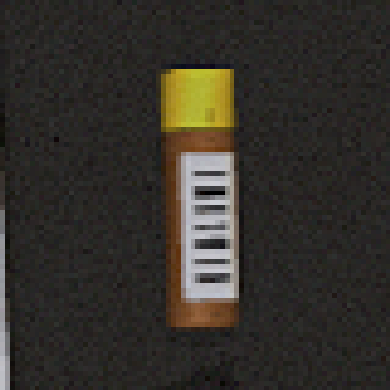

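The yellow label shows 14° towards -y (top crop: label 180–238, tube 165–238). I'll close centred 3.8 mm further towards +y.

jog_arm:
  moves:
    - [0.06, 0, 0, 0]
    - [0.12, -0.007, 0, 0]
    - [0.145, -0.007, 0.04, 0]
    - [0.145, -0.007, 0.1, 0]
    - [0.145, -0.007, 0.15, 0]
    - [0.145, -0.007, 0.176, 0]
    - [0.145, -0.007, 0.176, 0]
    - [0.145, -0.007, 0.176, 0]

```text
clock: 47.02
position: [0.5257, 0.0137, 0.0165]
ee_rot: [-3.141, -0.023, 0.001]
force: [-0.0, -0.0, -1.0]
width: 0.5
gripper_force: 0.0
```

jog_arm:
  moves:
    - [0, 0, 0, 0]
    - [0, 0, 0, 0]
    - [0, 0, 0, 0]
    - [0, 0, 0, 0]
  hand: 0.03
  newtons: 5

```text
clock: 47.52
position: [0.5247, 0.0136, 0.0175]
ee_rot: [3.141, 0.023, 0.0]
force: [0.7, -1.0, -0.4]
width: 0.343
gripper_force: 5.0
```

jog_arm:
  moves:
    - [0, 0, 0, 0]
    - [0, 0, 0, 0]
    - [0, 0, 0, 0]
    - [0, 0, -0.05, 0]
    - [0, 0, -0.11, 0]
    - [-0.05, 0, -0.17, 0]
    - [-0.1, 0, -0.176, 0]
    - [-0.15, 0, -0.176, 0]
    - [-0.15, 0, -0.176, 0]
  hand: 0.046

```text
clock: 48.65
position: [0.3712, 0.0109, 0.1935]
ee_rot: [3.14, 0.023, -0.002]
force: [0.7, 0.3, -0.3]
width: 0.503
gripper_force: 0.0
```

```bash
sed -i "s/175 if col in('orange','yellow')/150 if col=='yellow' else 175 if col=='orange'/" h.py; python3 lk.py yellow .003
```

```text
top yellow c [0.5277 0.0164 0.019 ] yaw -0.3 size [0.04  0.113] top z 0.0355
scene yellow c [0.5227 0.014  0.019 ] yaw -3.0 size [0.054 0.132] top z 0.0352
top
  view -0 s+ to -90 chroma x [(-19.5, '+'), (-14.4, '-'), (7.5, '+'), (12.8, '-')] lum x [(-16.9, '+'), (10.3, '-')]
scene
  view 34 s+ to -56 chroma x [(-16.0, '+'), (-3.5, '-')] lum x [(-5.4, '+'), (15.5, '-')]
t 48.75 p [0.3752 0.0113 0.1939] yaw 0.8 w 0.498 j [ 0.1   0.1  -0.29  2.17  0.04  0.88 -1.77]
```

Yellow's label is up (about +1° in both views). Grip it and take it to lane 3.

jog_arm:
  moves:
    - [0.06, 0, 0, 0]
    - [0.12, 0, 0, 0]
    - [0.15, 0, 0.04, 0]
    - [0.15, 0, 0.1, 0]
    - [0.15, 0, 0.15, 0]
    - [0.15, 0, 0.176, 0]
    - [0.15, 0, 0.176, 0]
    - [0.15, 0, 0.176, 0]

```text
clock: 49.75
position: [0.5258, 0.0138, 0.0165]
ee_rot: [-3.141, -0.023, 0.0]
force: [-0.7, 0.2, 0.7]
width: 0.502
gripper_force: 0.0
```

jog_arm:
  moves:
    - [0, 0, 0, 0]
    - [0, 0, 0, 0]
    - [0, 0, 0, 0]
    - [0, 0, 0, 0]
    - [0, 0, -0.03, 0]
    - [0, 0, -0.08, 0]
    - [0, 0, -0.1, 0]
    - [0, 0.06, -0.1, 0]
    - [0, 0.12, -0.1, 0]
    - [0, 0.18, -0.1, 0]
    - [0, 0.24, -0.1, 0]
    - [-0.003, 0.3, -0.1, 0]
    - [-0.003, 0.335, -0.1, 0]
    - [-0.003, 0.335, -0.1, 0]
    - [-0.003, 0.335, -0.1, 0]
  hand: 0.02
  newtons: 25

```text
clock: 51.62
position: [0.5267, -0.3204, 0.1172]
ee_rot: [-3.141, -0.024, 0.0]
force: [0.1, 1.4, 0.1]
width: 0.339
gripper_force: 25.0
```

```bash
python3 -c "
from h import *
grab('top');go((.521,-.3215,.0295,.8))"
```

```text
t 51.67 p [ 0.5269 -0.3198  0.1173] yaw 0.9 w 0.336 j [ 0.59  0.55 -0.19  1.72  0.13  0.89 -1.21]
row [-0.006   0.0017  0.0878] 0.002 n>= 2
```

jog_arm:
  moves:
    - [-0.006, 0.0015, 0.03, 0]
    - [-0.006, 0.0015, 0.06, 0]
    - [-0.006, 0.0015, 0.075, 0]
    - [-0.006, 0.0015, 0.083, 0]
    - [-0.006, 0.0015, 0.0875, 0]
    - [-0.006, 0.0015, 0.0875, 0]
    - [-0.006, 0.0015, 0.0875, 0]

```text
clock: 52.55
position: [0.5213, -0.3227, 0.0305]
ee_rot: [3.141, 0.024, 0.002]
force: [0.4, 2.0, 0.2]
width: 0.341
gripper_force: 25.0
```

jog_arm:
  moves:
    - [0, 0, 0, 0]
    - [0, 0, 0, 0]
    - [0, 0, 0, 0]
    - [0, 0, -0.03, 0]
    - [0, 0, -0.08, 0]
    - [0, -0.05, -0.12, 0]
    - [0, -0.11, -0.12, 0]
    - [0, -0.17, -0.12, 0]
    - [0, -0.23, -0.12, 0]
    - [0, -0.29, -0.12, 0]
    - [0, -0.35, -0.12, 0]
    - [0, -0.36, -0.12, 0]
    - [0, -0.36, -0.12, 0]
  hand: 0.046

```text
clock: 54.18
position: [0.5154, 0.0373, 0.1499]
ee_rot: [3.141, 0.026, 0.0]
force: [-0.1, -0.9, 0.6]
width: 0.5
gripper_force: 0.0
```

```bash
python3 lk.py yellow .015; python3 lk.py green .015; python3 - <<'E'
from h import *
r=both('orange',.005)
go((.568,.334,.09,-1.5),(.568,.334,.019,-1.5))
E
```

```text
top yellow c [ 0.5233 -0.3207  0.031 ] yaw -1.2 size [0.033 0.109] top z 0.0473
scene yellow c [ 0.5195 -0.3199  0.031 ] yaw -0.7 size [0.035 0.127] top z 0.0474
top
  view -16 s+ to -106 chroma x [(-17.2, '+'), (-13.3, '-'), (6.9, '+'), (14.3, '-')] lum x [(11.0, '-'), (16.3, '+'), (19.1, '-'), (19.6, '+')]
scene
  view 13 s+ to -77 chroma x [(-14.5, '+'), (-5.5, '-')] lum x [(-17.9, '-'), (-7.1, '+')]
t 54.27 p [0.5155 0.0351 0.1498] yaw 0.7 w 0.498 j [ 0.05  0.38 -0.28  1.92  0.14  0.86 -1.87]
top green c [ 0.5212 -0.2576  0.031 ] yaw 0.1 size [0.033 0.11 ] top z 0.0473
scene green c [ 0.5181 -0.2564  0.031 ] yaw 0.3 size [0.035 0.127] top z 0.0473
top
  view -13 s+ to -103 chroma x [(-16.3, '+'), (-12.5, '-'), (8.3, '+'), (15.3, '-')] lum x [(11.8, '-'), (16.9, '+'), (18.4, '-'), (18.5, '+')]
scene
  view 18 s+ to -72 chroma x [(-13.6, '+'), (-4.6, '-')] lum x [(-19.0, '-'), (-5.9, '+')]
t 54.38 p [0.5155 0.0349 0.1498] yaw 0.7 w 0.5 j [ 0.05  0.38 -0.28  1.92  0.14  0.86 -1.87]
top orange c [0.5694 0.3355 0.021 ] yaw -1.8 size [0.032 0.111] top z 0.0369
scene orange c [0.5663 0.339  0.021 ] yaw -3.7 size [0.052 0.123] top z 0.0365
top .....BBBBBBBBBBBBBBBBBBBBBBBBBBBBWWWWW.. view 15.0 s+ towards -75.0
scene ......BBBBBBBBBBBBBBBBBBBBBBBBBBBBBBBWW. view 47.0 s+ towards -43.0
t 54.48 p [0.5155 0.0354 0.1498] yaw 0.7 w 0.501 j [ 0.05  0.38 -0.28  1.92  0.14  0.86 -1.87]
row [ 0.0562 -0.2979  0.0597] 0.038 n>= 5
row [ 0.0562 -0.298   0.1307] 0.038 n>= 6
```

Yellow is seated. Orange is next, with its label on the +y side, so it will roll towards -y.

jog_arm:
  moves:
    - [0.02, -0.06, 0, 0.04]
    - [0.04, -0.12, 0, 0.04]
    - [0.056, -0.18, 0, 0.04]
    - [0.056, -0.24, 0, 0.04]
    - [0.056, -0.299, 0.0, 0.04]
    - [0.056, -0.299, 0.04, 0.04]
    - [0.056, -0.299, 0.06, 0.04]
    - [0.056, -0.299, 0.06, 0.04]
    - [0.056, -0.299, 0.06, 0.04]

```text
clock: 55.6
position: [0.5681, 0.3359, 0.091]
ee_rot: [-3.141, 0.043, -0.002]
force: [-0.0, -0.1, -0.6]
width: 0.5
gripper_force: 0.0
```

```bash
python3 -c "
from h import *
grab('top');go((.5685,.335,.019,-1.7))"
```

```text
t 55.65 p [0.5682 0.3362 0.0913] yaw -1.5 w 0.5 j [-0.44  0.65 -0.27  1.62  0.21  0.91 -2.39]
row [0.0002 0.0013 0.0723] 0.003 n>= 2
```

jog_arm:
  moves:
    - [0, 0.001, 0.03, 0]
    - [0, 0.001, 0.055, 0]
    - [0, 0.001, 0.068, 0]
    - [0, 0.001, 0.072, 0]
    - [0, 0.001, 0.072, 0]

```text
clock: 56.28
position: [0.5675, 0.336, 0.0187]
ee_rot: [-3.141, 0.04, -0.001]
force: [0.5, 0.7, 0.0]
width: 0.507
gripper_force: 0.0
```

jog_arm:
  moves:
    - [0, 0, 0, 0]
    - [0, 0, 0, 0]
    - [0, 0, 0, 0]
    - [0, 0, 0, 0]
    - [0, 0, -0.03, 0]
    - [0, 0, -0.08, 0]
    - [0, 0, -0.12, 0]
    - [0, 0.06, -0.12, -0.04]
    - [-0.01, 0.12, -0.12, -0.04]
    - [-0.02, 0.18, -0.12, -0.04]
    - [-0.03, 0.24, -0.12, -0.04]
    - [-0.04, 0.29, -0.12, -0.04]
    - [-0.048, 0.311, -0.1, -0.04]
    - [-0.048, 0.311, -0.06, -0.04]
    - [-0.048, 0.311, -0.04, -0.04]
    - [-0.048, 0.311, -0.04, -0.04]
  hand: 0.02
  newtons: 25

```text
clock: 58.28
position: [0.5099, 0.0259, 0.0567]
ee_rot: [3.141, 0.023, -0.005]
force: [0.5, -0.3, 0.6]
width: 0.341
gripper_force: 25.0
```

```bash
python3 -c "
from h import *
grab('top');go((.52,.025,.0175,.8))"
```

```text
t 58.33 p [0.5108 0.0261 0.0577] yaw 0.9 w 0.344 j [ 0.04  0.5  -0.26  2.02  0.21  0.65 -1.91]
row [0.0093 0.0012 0.0402] 0.001 n>= 1
```

jog_arm:
  moves:
    - [0.009, 0, 0.02, 0]
    - [0.009, 0, 0.034, 0]
    - [0.009, 0, 0.039, 0]
    - [0.009, 0, 0.04, 0]
    - [0.009, 0, 0.04, 0]

```text
clock: 58.95
position: [0.5202, 0.0262, 0.0183]
ee_rot: [3.141, 0.023, 0.001]
force: [0.1, 0.3, 0.2]
width: 0.341
gripper_force: 25.0
```

jog_arm:
  moves:
    - [0, 0, 0, 0]
    - [0, 0, 0, 0]
    - [0, 0, -0.002, 0]
    - [0, 0.004, -0.002, 0]
    - [0, 0.008, -0.002, 0]
    - [0, 0.012, -0.002, 0]
    - [0, 0.016, -0.002, 0]
    - [0, 0.02, -0.002, 0]
    - [0, 0.024, -0.002, 0]
    - [0, 0.026, -0.002, 0]
    - [0, 0.026, -0.002, 0]
    - [0, 0.022, -0.002, 0]
    - [0, 0.022, -0.002, 0]
    - [0, 0.022, -0.06, 0]
    - [0, 0.022, -0.12, 0]
    - [-0.05, 0.022, -0.17, 0]
    - [-0.11, 0.022, -0.178, 0]
    - [-0.15, 0.022, -0.178, 0]
    - [-0.15, 0.022, -0.178, 0]
  hand: 0.04

```text
clock: 61.32
position: [0.3675, 0.0016, 0.1961]
ee_rot: [3.14, 0.024, -0.001]
force: [0.4, -0.2, -0.6]
width: 0.436
gripper_force: 0.0
```

jog_arm:
  moves:
    - [0, 0, 0, 0]
    - [0, 0, 0, 0]
  hand: 0.046

```text
clock: 61.58
position: [0.3716, 0.0022, 0.1959]
ee_rot: [-3.141, -0.023, -0.001]
force: [-0.4, 0.3, -0.2]
width: 0.498
gripper_force: 0.0
```

```bash
python3 lk.py orange .003
```

```text
top orange c [0.5232 0.0014 0.019 ] yaw 1.6 size [0.035 0.113] top z 0.0355
scene orange c [0.4859 0.0248 0.019 ] yaw -0.8 size [0.118 0.189] top z 0.0346
top
  view -1 s+ to -91 chroma x [(-15.9, '+'), (-9.3, '-'), (11.9, '+'), (16.9, '-')] lum x [(-12.2, '+'), (14.9, '-')]
scene
  view 34 s+ to -56 chroma x [(-12.7, '+'), (1.0, '-')] lum x [(-0.8, '+'), (18.7, '-')]
t 61.67 p [0.3713 0.0022 0.1957] yaw 0.9 w 0.497 j [ 0.19  0.09 -0.36  2.17  0.04  0.88 -1.75]
```

Label at -4°. I'll trim it by closing 1.5–2 mm towards -y, then check.

jog_arm:
  moves:
    - [0.06, 0, 0, 0]
    - [0.12, 0.0025, 0, 0]
    - [0.151, 0.0025, 0.04, 0]
    - [0.151, 0.0025, 0.1, 0]
    - [0.151, 0.0025, 0.15, 0]
    - [0.151, 0.0025, 0.178, 0]
    - [0.151, 0.0025, 0.178, 0]
    - [0.151, 0.0025, 0.178, 0]

```text
clock: 62.68
position: [0.5217, 0.0018, 0.0172]
ee_rot: [-3.141, -0.023, 0.001]
force: [0.7, -0.3, -1.3]
width: 0.5
gripper_force: 0.0
```

jog_arm:
  moves:
    - [0, 0, 0, 0]
    - [0, 0, 0, 0]
    - [0, 0, 0, 0]
    - [0, 0, 0, 0]
  hand: 0.03
  newtons: 5

```text
clock: 63.18
position: [0.5215, 0.0017, 0.018]
ee_rot: [3.141, 0.023, 0.0]
force: [0.1, 0.8, -0.2]
width: 0.343
gripper_force: 5.0
```

jog_arm:
  moves:
    - [0, 0, 0, 0]
    - [0, 0, 0, 0]
    - [0, 0, 0, 0]
    - [0, 0, -0.05, 0]
    - [0, 0, -0.11, 0]
    - [-0.05, 0, -0.17, 0]
    - [-0.1, 0, -0.176, 0]
    - [-0.15, 0, -0.176, 0]
    - [-0.15, 0, -0.176, 0]
  hand: 0.046

```text
clock: 64.3
position: [0.368, -0.0011, 0.1939]
ee_rot: [3.14, 0.023, -0.002]
force: [1.5, 0.2, -0.8]
width: 0.498
gripper_force: 0.0
```

```bash
python3 lk.py orange .003
```

```text
top orange c [ 0.5219 -0.0016  0.019 ] yaw 2.5 size [0.039 0.113] top z 0.0356
scene orange c [0.4932 0.024  0.019 ] yaw -3.5 size [0.111 0.18 ] top z 0.0348
top
  view -1 s+ to -91 chroma x [(-13.4, '+'), (-8.2, '-'), (14.7, '+'), (18.8, '-')] lum x [(-10.2, '+'), (16.6, '-')]
scene
  view 34 s+ to -56 chroma x [(-11.0, '+'), (2.2, '-')] lum x [(0.5, '+'), (20.7, '-')]
t 64.4 p [ 0.3719 -0.0006  0.1943] yaw 0.8 w 0.499 j [ 0.22  0.1  -0.39  2.17  0.05  0.88 -1.75]
```

Orange's label is up (about -2°). Grip it and take it to lane 4.

jog_arm:
  moves:
    - [0.06, 0, 0, 0]
    - [0.12, 0, 0, 0]
    - [0.15, 0, 0.04, 0]
    - [0.15, 0, 0.1, 0]
    - [0.15, 0, 0.15, 0]
    - [0.15, 0, 0.176, 0]
    - [0.15, 0, 0.176, 0]
    - [0.15, 0, 0.176, 0]

```text
clock: 65.4
position: [0.5225, 0.002, 0.017]
ee_rot: [-3.141, -0.023, 0.0]
force: [-0.2, 0.2, -0.4]
width: 0.502
gripper_force: 0.0
```

jog_arm:
  moves:
    - [0, 0, 0, 0]
    - [0, 0, 0, 0]
    - [0, 0, 0, 0]
    - [0, 0, 0, 0]
    - [0, 0, -0.03, 0]
    - [0, 0, -0.08, 0]
    - [0, 0, -0.1, 0]
    - [0, 0.06, -0.1, 0]
    - [0, 0.12, -0.1, 0]
    - [0, 0.18, -0.1, 0]
    - [0, 0.24, -0.1, 0]
    - [0, 0.3, -0.1, 0]
    - [0, 0.35, -0.1, 0]
    - [0, 0.387, -0.1, 0]
    - [0, 0.387, -0.1, 0]
    - [0, 0.387, -0.1, 0]
  hand: 0.02
  newtons: 25

```text
clock: 67.4
position: [0.5272, -0.3842, 0.1177]
ee_rot: [-3.14, -0.024, 0.0]
force: [0.6, 0.8, 0.3]
width: 0.342
gripper_force: 25.0
```

```bash
python3 -c "
from h import *
grab('top');go((.522,-.3855,.0295,.8))"
```

```text
t 67.45 p [ 0.5275 -0.3836  0.1178] yaw 0.9 w 0.342 j [ 0.72  0.61 -0.27  1.61  0.19  0.95 -1.17]
row [-0.0055  0.0019  0.0883] 0.002 n>= 2
```

jog_arm:
  moves:
    - [-0.0055, 0.002, 0.03, 0]
    - [-0.0055, 0.002, 0.06, 0]
    - [-0.0055, 0.002, 0.075, 0]
    - [-0.0055, 0.002, 0.083, 0]
    - [-0.0055, 0.002, 0.088, 0]
    - [-0.0055, 0.002, 0.088, 0]
    - [-0.0055, 0.002, 0.088, 0]

```text
clock: 68.32
position: [0.5224, -0.3866, 0.0306]
ee_rot: [-3.141, -0.024, -0.002]
force: [-0.6, 3.6, 4.1]
width: 0.342
gripper_force: 25.0
```

jog_arm:
  moves:
    - [0, 0, 0, 0]
    - [0, 0, 0, 0]
    - [0, 0, 0, 0]
    - [0, 0, -0.03, 0]
    - [0, 0, -0.08, 0]
    - [0, -0.05, -0.13, 0]
    - [0, -0.11, -0.16, 0]
    - [0, -0.17, -0.16, 0]
    - [0, -0.23, -0.16, 0]
    - [0, -0.29, -0.16, 0]
    - [0, -0.35, -0.16, 0]
    - [0, -0.41, -0.16, 0]
    - [0, -0.42, -0.16, 0]
    - [0, -0.42, -0.16, 0]
  hand: 0.046

```text
clock: 70.08
position: [0.5156, 0.0328, 0.1899]
ee_rot: [3.141, 0.025, 0.0]
force: [-0.2, -1.2, 0.3]
width: 0.497
gripper_force: 0.0
```

```bash
for c in blue green yellow orange; do python3 lk.py $c .015|grep -v '^t '; done; python3 - <<'E'
from h import *
t=grab('top'); s=grab('scene')
a=t['color'][100:350,120:540]; b=cv2.resize(s['color'][280:440,105:285],None,fx=2,fy=2); 
b=cv2.copyMakeBorder(b,0,0,0,0,0); H=max(a.shape[0],b.shape[0]); p=lambda i:cv2.copyMakeBorder(i,0,H-i.shape[0],0,0,0)
cv2.imwrite('pics/end.png',np.hstack([p(a),p(b)])[:,:,::-1])
E
```

```text
top blue c [ 0.5154 -0.1946  0.031 ] yaw 0.4 size [0.032 0.11 ] top z 0.0472
scene blue c [ 0.5122 -0.1915  0.031 ] yaw -2.2 size [0.039 0.127] top z 0.0475
top
  view -10 s+ to -100 chroma x [(-14.6, '+'), (-10.1, '-'), (10.1, '+'), (16.3, '-')] lum x [(-13.6, '-'), (-11.8, '+'), (14.6, '-'), (17.8, '+')]
scene
  view 23 s+ to -67 chroma x [(-13.0, '+'), (-0.8, '-')] lum x [(-19.3, '-'), (-16.4, '+'), (-15.1, '-'), (-1.7, '+')]
top green c [ 0.5214 -0.2568  0.031 ] yaw -1.0 size [0.033 0.109] top z 0.0475
scene green c [ 0.518  -0.2566  0.031 ] yaw 0.3 size [0.035 0.127] top z 0.0474
top
  view -13 s+ to -103 chroma x [(-17.2, '+'), (-13.5, '-'), (7.4, '+'), (14.5, '-')] lum x [(11.0, '-'), (16.3, '+')]
scene
  view 18 s+ to -72 chroma x [(-14.4, '+'), (-5.5, '-')] lum x [(-19.7, '-'), (-6.8, '+')]
top yellow c [ 0.5233 -0.3207  0.031 ] yaw -1.2 size [0.033 0.109] top z 0.0473
scene yellow c [ 0.5198 -0.3199  0.031 ] yaw -0.7 size [0.035 0.127] top z 0.0474
top
  view -16 s+ to -106 chroma x [(-17.2, '+'), (-13.4, '-'), (6.9, '+'), (14.3, '-')] lum x [(10.9, '-'), (16.2, '+'), (18.9, '-'), (19.7, '+')]
scene
  view 13 s+ to -77 chroma x [(-14.5, '+'), (-5.5, '-')] lum x [(-17.9, '-'), (-7.2, '+')]
top orange c [ 0.523  -0.3854  0.031 ] yaw -0.1 size [0.034 0.11 ] top z 0.0475
scene orange c [ 0.5196 -0.3842  0.031 ] yaw -0.5 size [0.035 0.128] top z 0.0474
top
  view -19 s+ to -109 chroma x [(-16.4, '+'), (-12.6, '-'), (7.5, '+'), (14.8, '-')] lum x [(11.6, '-'), (16.8, '+'), (20.3, '-'), (22.0, '+')]
scene
  view 9 s+ to -81 chroma x [(-13.9, '+'), (-5.1, '-')] lum x [(-15.8, '-'), (-6.8, '+')]
```

View pics/end.png

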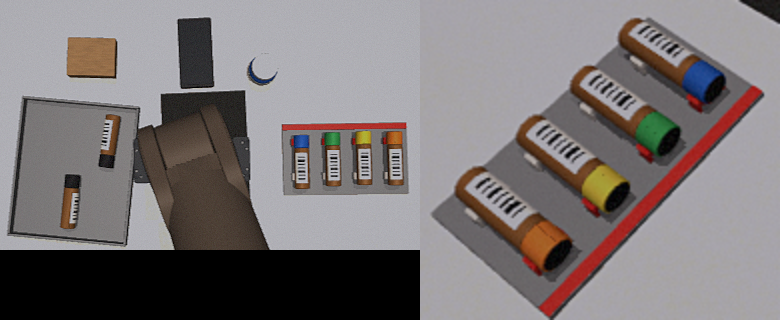

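The crop shows all four tubes seated in the tray (caps at about (302,141), (333,139), (364,138) and (395,138)) with caps at the red end. Their labels face up to within about 10°. The black tubes, phone, jar and box look where they were. Handing in.

```bash
python3 -c "
from cell import arm
print(arm.sign_off())"
```

```text
the job is handed in; nothing more can be done
None
```

Blue, green, yellow and orange (all four were there) are in the tray in that order, caps at the red end, labels within about 10° of up; handed in at about 70 s, no verdict returned.

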